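# Set the washed microphone parts out to dry

## Robot

A 6-joint arm with a two-finger parallel gripper is mounted at the origin on the work surface. World frame = base frame: x ahead of the robot, y to its left, z up, the work surface at z = 0. Lengths are in m, angles in rad, forces in N, time in s.
With the tool pointing down it reaches from about 0.375 to 0.825 m from the base axis. Payload 5.5 kg.
Tool frame: the origin (TCP) lies on the centre line of the jaws, within the pads' length; the fingertips stand 19 mm ahead of it and the grasp point (between the pads) is the TCP; x points along the fingers, y is the direction in which the jaws open and shut, and the axes are right-handed (so a half turn about x gives the same grasp; the last joint's range is limited). The gripper opens to 85 mm and grips with 20 to 120 N. Pads are 22 mm wide; open, the fingers measure 114 mm over their backs; the gripper's body (76 mm by 85 mm) begins 54 mm behind the grasp point. The pads swing forward as they close: fully open they stand 13 mm farther back than shut.
Start: joints at [1.26, 0.314, -0.047, 1.21, 0, 1.571], TCP at [0.183, 0.571, 0.223] pointing down, gripper open.
Joint ranges: [-2.67, 2.67], [-0.69, 1.73], [-1.03, 1.25], [-2.08, 2.16], [-1.42, 1.45], [-3.14, 3.14]. Speed limits (rad/s): [2.39, 2.39, 3.01, 3.14, 3.14, 3.14].

## Interface

Orientations are given as a 3x3 rotation matrix whose columns are the frame's x, y, z axes.
In Python, from cell import robot gives the robot as it stands.
- The arm moves only by the tool arm_command, never from a script. Its arguments are lists of equal length, an entry for each row: "translation": the shift along the tool's x, y, z in m, a list of three; "turn": the turn about the tool's x in rad; "hand": the closure in counts, from 0 (fully open) to 255 (shut). In form: {"translation": [[tx, ty, tz], ...], "turn": [turn, ...], "hand": [hand, ...]}. A call has 1 to 8 rows; each row is the pose to reach, as a shift and turn from the pose measured when the call began, along the tool's axes at that moment; what a row does not reach only later rows make up. A row lasts 1/8 s, in which the tool goes at most 62.5 mm and 10.7 degrees, less where a joint would pass 70% of its speed; a pose out of reach is approached as far as the arm can. A call with a gripper value outside its range is refused whole. The fingers move at their own pace and stop on an object; "grip_force" is the grip in N (left out, the last holds). Time passes only in rows, so rows that repeat a pose let the fingers close. It gives the time, the measured TCP pose, the force and the opening at its end, in the units of the state.
- robot.get_state(): the state, without advancing time (a new reading comes with each control period).
- robot.snapshot(name): name is "scene" or "top" or "wrist"; returns a dict with "frame" (384x512x3 uint8, red, green, blue), "vfov" (degrees; the focal length in pixels is half the picture's height over the tangent of half this angle, whatever the lens; pixels are square), "cx", "cy" (the principal point, pixels), "pose" (4x4, takes a point from camera to world coordinates). Camera axes: x right, y down, z forward; pixel columns grow to the right and rows downward; lengths in m; the calibration is good to about 2 mm. A picture is of the moment at which its call begins. There is no depth.
- robot.job_done(): hands the job in, once; it reports no verdict.
The state is a dict: "time": time; "q": joint angles; "dq": joint speeds; "joint_efforts": joint torques, N m; "tool_pos": TCP position; "tcp_rot": TCP orientation; "wrist_force": force on the tool from outside, world axes, zero at the start; "wrist_torque": the same for the moment, N m; "gripper_width": opening from 0.0 (shut) to 1.0 (fully open).
Only numpy, scipy, OpenCV 4.12 (cv2) and the standard library are available. Lean on these libraries where they do the work, as an engineer would, in place of code of your own. Each camera call takes 0.05 s, during which the arm holds its last target. There are 200 camera calls.

## Task

The washed parts have to dry: stack all the conical washers on the arbor with their faces alternating, the lowest with its red convex face up, the next red face down, and so on, so that air gets between them, and stand the microphone parts on the table (tube microphone, red barrel adaptor, gooseneck stub, brass coupler, whichever are there) upright in the divided crate, one to a cell, in any order. When all of that is loaded, and not before, press the red-barred end of the rocker fully down to switch the drying lamp on. Leave the glass dome and the other things where they are.

Things in the scene. Friction and masses are not known exactly. Their poses are not given: they have to be found in the camera images.
- washer_up1: Conical spring washer: 64 mm outside, 28 mm hole, 14 mm high, 90 g; upright rim edge 8 mm high, flat ring 4 mm wide under the rim and on the crown round the hole. Convex face red, hollow face nickel. Lies red face up: rim at the bottom (0 to 8 mm above the origin). Origin: on the axis, level with the underside; own z up as it lies. None if absent.
- washer_up2: Conical spring washer: 64 mm outside, 28 mm hole, 14 mm high, 90 g; upright rim edge 8 mm high, flat ring 4 mm wide under the rim and on the crown round the hole. Convex face red, hollow face nickel. Lies red face up: rim at the bottom (0 to 8 mm above the origin). Origin: on the axis, level with the underside; own z up as it lies. None if absent.
- washer_down1: Conical spring washer: 64 mm outside, 28 mm hole, 14 mm high, 90 g; upright rim edge 8 mm high, flat ring 4 mm wide under the rim and on the crown round the hole. Convex face red, hollow face nickel. Lies red face down: crown at the bottom, rim on top (6 to 14 mm above the origin). Origin: on the axis, level with the underside; own z up as it lies. None if absent.
- washer_down2: Conical spring washer: 64 mm outside, 28 mm hole, 14 mm high, 90 g; upright rim edge 8 mm high, flat ring 4 mm wide under the rim and on the crown round the hole. Convex face red, hollow face nickel. Lies red face down: crown at the bottom, rim on top (6 to 14 mm above the origin). Origin: on the axis, level with the underside; own z up as it lies. None if absent.
- arbor_seat (a point): Fixed arbor: round dark steel foot 90 mm across, 15 mm high, with an upright steel post 18 mm thick that ends 59 mm above the foot, its last 6 mm tapered to 10 mm. This point: on the axis at the top of the foot, where the lowest washer sits; the underside of the washer at place k (0 lowest) belongs 14 k mm above it.
- crate: Fixed open wooden crate, 78 mm (own x) by 278 mm (own y), 50 mm high, walls and floor 5 mm thick, parted along own y by three walls 38 mm high into four cells of 68 x 63 mm clear width. Origin: centre of the underside.
- cell1 (a point): Centre of the inner floor of cell 1 of the crate, 5 mm above the table; cells 1 to 4 run along the crate's own +y, 68 mm apart; axes as the crate's.
- cell2 (a point): Centre of the inner floor of cell 2 of the crate, 5 mm above the table; cells 1 to 4 run along the crate's own +y, 68 mm apart; axes as the crate's.
- cell3 (a point): Centre of the inner floor of cell 3 of the crate, 5 mm above the table; cells 1 to 4 run along the crate's own +y, 68 mm apart; axes as the crate's.
- cell4 (a point): Centre of the inner floor of cell 4 of the crate, 5 mm above the table; cells 1 to 4 run along the crate's own +y, 68 mm apart; axes as the crate's.
- tube_mic: Satin nickel tube microphone with a dark grille on top and a brass band: plain cylinder 40 mm in diameter, 120 mm high (the top 10 mm rounded in looks only), 0.3 kg. Stands upright; origin at the centre of its foot, z up. Grip it near the top. If absent the state gives None.
- barrel_adaptor: Red anodized barrel adaptor with three black rings near the foot: cylinder 44 mm in diameter, 90 mm high, 0.2 kg. Stands upright; origin at the centre of its foot, z up. Grip it near the top. If absent the state gives None.
- gooseneck_stub: Silver ribbed steel gooseneck stub: cylinder 36 mm in diameter, 105 mm high, with a dark foot 44 mm in diameter and 18 mm high, 0.22 kg. Stands upright; origin at the centre of its foot, z up. Grip it near the top. If absent the state gives None.
- brass_coupler: Brass coupler with a dark band: cylinder 42 mm in diameter, 95 mm high, 0.24 kg. Stands upright; origin at the centre of its foot, z up. Grip it near the top. If absent the state gives None.
- switch_panel: Fixed ivory switch panel of the drying lamp, 110 mm (own x) by 85 mm (own y), 22 mm thick, with two low cheeks (to 30 mm high) beside the rocker. Origin: centre of the underside; own x points from the rocker's OFF end to its ON end (away from the robot).
- rocker (a joint): Angle of the ivory rocker (72 x 46 mm, hinged across its middle 30 mm above the table): 0 off (ON end up), 0.44 rad fully on (ON end down). It stays where it is left and takes about 3 N at the ON end.
- rocker_on (a point): Middle of the ON end's top face, marked by a red bar across it, 26 mm from the hinge line; about 49 mm above the table when off, 11 mm lower when on. Moves with the rocker. Press it straight down.
- glass_dome: Bystander: smoky glass capsule dome with a brass foot ring, 57 mm in diameter, 64 mm high, fragile. Origin: centre of the underside.
- screwdriver: Bystander: screwdriver lying on the table. Origin: underside, about its middle.
- spirit_bottle: Bystander: cleaning spirit bottle, 60 mm in diameter, 120 mm high. Origin: centre of the underside.
- gasket: Bystander: flat black rubber gasket ring, 60 mm outside, 40 mm inside, 12 mm high; not a washer of this job. Origin: centre of the underside.
- grease_tin: Bystander: small metal tin, 70 mm in diameter, 50 mm high. Origin: centre of the underside.
- brush: Bystander: brush lying on the table. Origin: underside, about its middle.
Not all that is in view belongs to the job. Several things look just like the brass_coupler: the one meant starts farthest to the robot's right. What is shaped like the washer_up2 but brown is not meant.

How it is judged:
On the way, in this order (a step that is already met when the one before it is completed fails the run):
1. all washers are on the arbor in alternation and all the parts stand in crate cells, the lamp still off (horizontal distance between each of washer_up1, washer_up2, washer_down1, washer_down2 and arbor_seat below 0.008 m and angle between each of washer_up1, washer_up2, washer_down1, washer_down2's own z axis and vertical below 0.12 rad and (z of washer_up1 in the frame of arbor_seat between -0.004 and 0.004 m or z of washer_up1 in the frame of arbor_seat between 0.024 and 0.032 m) and (z of washer_up2 in the frame of arbor_seat between -0.004 and 0.004 m or z of washer_up2 in the frame of arbor_seat between 0.024 and 0.032 m) and (z of washer_down1 in the frame of arbor_seat between 0.01 and 0.018 m or z of washer_down1 in the frame of arbor_seat between 0.038 and 0.046 m) and (z of washer_down2 in the frame of arbor_seat between 0.01 and 0.018 m or z of washer_down2 in the frame of arbor_seat between 0.038 and 0.046 m) and x of tube_mic in the frame of crate between -0.025 and 0.025 m and y of tube_mic in the frame of crate between -0.13 and 0.13 m and z of each of tube_mic, barrel_adaptor, gooseneck_stub, brass_coupler in the frame of crate below 0.01 m and angle between each of tube_mic, barrel_adaptor, gooseneck_stub, brass_coupler's own z axis and vertical below 0.1 rad and x of barrel_adaptor in the frame of crate between -0.025 and 0.025 m and y of barrel_adaptor in the frame of crate between -0.13 and 0.13 m and x of gooseneck_stub in the frame of crate between -0.025 and 0.025 m and y of gooseneck_stub in the frame of crate between -0.13 and 0.13 m and x of brass_coupler in the frame of crate between -0.025 and 0.025 m and y of brass_coupler in the frame of crate between -0.13 and 0.13 m and value of joint rocker below 0.2 rad), for 0.3 s.
2. the rocker is pressed on (value of joint rocker above 0.38 rad), for 0.1 s.
At the end, for the whole second after the job is handed in: Washers present: within 8 mm of the arbor axis, level to 0.12 rad, underside within 4 mm of place 0 or 2 (red up) or 1 or 3 (red down), 14 mm a place. Parts present: on the floor of a crate cell, upright to 0.1 rad. Rocker past 0.38 rad. All at rest (horizontal distance between each of washer_up1, washer_up2, washer_down1, washer_down2 and arbor_seat below 0.008 m and angle between each of washer_up1, washer_up2, washer_down1, washer_down2's own z axis and vertical below 0.12 rad and (z of washer_up1 in the frame of arbor_seat between -0.004 and 0.004 m or z of washer_up1 in the frame of arbor_seat between 0.024 and 0.032 m) and (z of washer_up2 in the frame of arbor_seat between -0.004 and 0.004 m or z of washer_up2 in the frame of arbor_seat between 0.024 and 0.032 m) and (z of washer_down1 in the frame of arbor_seat between 0.01 and 0.018 m or z of washer_down1 in the frame of arbor_seat between 0.038 and 0.046 m) and (z of washer_down2 in the frame of arbor_seat between 0.01 and 0.018 m or z of washer_down2 in the frame of arbor_seat between 0.038 and 0.046 m) and x of tube_mic in the frame of crate between -0.025 and 0.025 m and y of tube_mic in the frame of crate between -0.13 and 0.13 m and z of each of tube_mic, barrel_adaptor, gooseneck_stub, brass_coupler in the frame of crate below 0.01 m and angle between each of tube_mic, barrel_adaptor, gooseneck_stub, brass_coupler's own z axis and vertical below 0.1 rad and x of barrel_adaptor in the frame of crate between -0.025 and 0.025 m and y of barrel_adaptor in the frame of crate between -0.13 and 0.13 m and x of gooseneck_stub in the frame of crate between -0.025 and 0.025 m and y of gooseneck_stub in the frame of crate between -0.13 and 0.13 m and x of brass_coupler in the frame of crate between -0.025 and 0.025 m and y of brass_coupler in the frame of crate between -0.13 and 0.13 m and linear speed of each of washer_up1, washer_up2, washer_down1, washer_down2, tube_mic, barrel_adaptor, gooseneck_stub, brass_coupler below 0.02 m/s and value of joint rocker above 0.38 rad); the robot touches nothing.
It fails at once if the glass dome is shifted more than 20 mm or tipped (distance of glass_dome from where it was at the start of the episode above 0.02 m or angle between glass_dome's own z axis and vertical above 0.4 rad).
It fails at once if another bystander is shifted more than 40 mm (distance of any of screwdriver, spirit_bottle, gasket, grease_tin, brush from where it was at the start of the episode above 0.04 m).
Of washer_down1, washer_down2 only 1 to 2 are there at a start; the rules pass over those that are not, and their reading is None.
Of tube_mic, barrel_adaptor, gooseneck_stub, brass_coupler only 3 to 4 are there at a start; the rules pass over those that are not, and their reading is None.
At some moment in a run one of washer_up1, washer_up2, washer_down1, washer_down2 may be knocked a few centimetres aside while the robot is not near it.
It also fails if it takes over 208 s, if anything falls off the work surface, if the arm or the gripper's body presses on something with over 40 N, if the wrist force passes 120 N, or if a joint passes its speed limit or range.

## Working session

There is one attempt and no reset: what is moved stays moved. The work goes in short steps, Python scripts to look and compute and a tool call to move; the robot and the scene stay as the last step left them, time stands still between calls to the robot, and variables do not carry over. Pictures are saved under pics/ and viewed, about 12 in all and at most 16, crops included, and the job is handed in when it is done.

Besides the shell and the picture viewer there is one more tool, called after "Call:" as name(argument=value, ...), one argument or row to a line, values as JSON. arm_command: Moves the arm, as the interface text tells. Its arguments: {"type":"object","properties":{"translation":{"type":"array","items":{"type":"array","items":{"type":"number"}}},"turn":{"type":"array","items":{"type":"number"}},"hand":{"type":"array","items":{"type":"number"}},"grip_force":{"type":"number"}},"required":["translation","turn","hand"]}

```bash
mkdir -p pics; ls; cat > h.py <<'E'
import numpy as np, cv2
from cell import robot
def snap(n,f=None):
    s=robot.snapshot(n)
    if f: cv2.imwrite('pics/'+f,cv2.resize(s['frame'][:,:,::-1],None,fx=1.5,fy=1.5,interpolation=cv2.INTER_CUBIC))
    return s
def foc(s): return s['frame'].shape[0]/2/np.tan(np.radians(s['vfov'])/2)
def p2w(s,u,v,z):
    d=s['pose'][:3,:3]@np.array([(u-s['cx'])/foc(s),(v-s['cy'])/foc(s),1.]); o=s['pose'][:3,3]
    return o+d*(z-o[2])/d[2]
def w2p(s,p):
    c=s['pose'][:3,:3].T@(np.array(p)-s['pose'][:3,3]); return np.array([s['cx'],s['cy']])+foc(s)*c[:2]/c[2]
E
python3 - <<'E'
from h import *
for n in('scene','top'):
    s=snap(n,n+'0.png'); print(n,s['vfov'],s['cx'],s['cy'],s['pose'].round(3).tolist())
st=robot.get_state();print({k:np.round(v,3).tolist() for k,v in st.items()})
E
```

```text
pics
scene 50.32210077673784 251.1716175115443 194.28545758066528 [[0.649, 0.427, -0.63, 1.266], [0.761, -0.352, 0.545, -0.753], [0.011, -0.833, -0.553, 0.721], [0.0, 0.0, 0.0, 1.0]]
top 49.43922311770584 255.90158894177006 194.10547878339955 [[-0.028, -0.994, 0.105, 0.381], [-1.0, 0.027, -0.011, -0.094], [0.008, -0.105, -0.994, 1.239], [0.0, 0.0, 0.0, 1.0]]
{'time': 0.1, 'q': [1.26, 0.314, -0.048, 1.21, 0.0, 1.571], 'dq': [0.001, -0.0, 0.0, 0.0, 0.002, 0.001], 'joint_efforts': [-0.0, -54.077, 34.054, 0.011, -0.0, -0.0], 'tool_pos': [0.183, 0.571, 0.223], 'tcp_rot': [[-0.0, 0.306, 0.952], [-0.001, 0.952, -0.306], [-1.0, -0.002, -0.0]], 'wrist_force': [-0.68, -0.206, -1.17], 'wrist_torque': [-0.016, -0.045, 0.006], 'gripper_width': 1.0}
```

View pics/scene0.png

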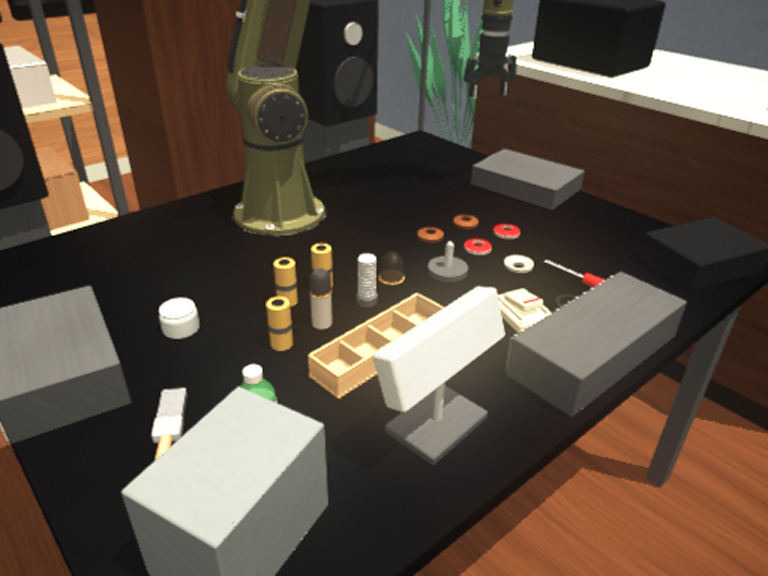

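View pics/top0.png

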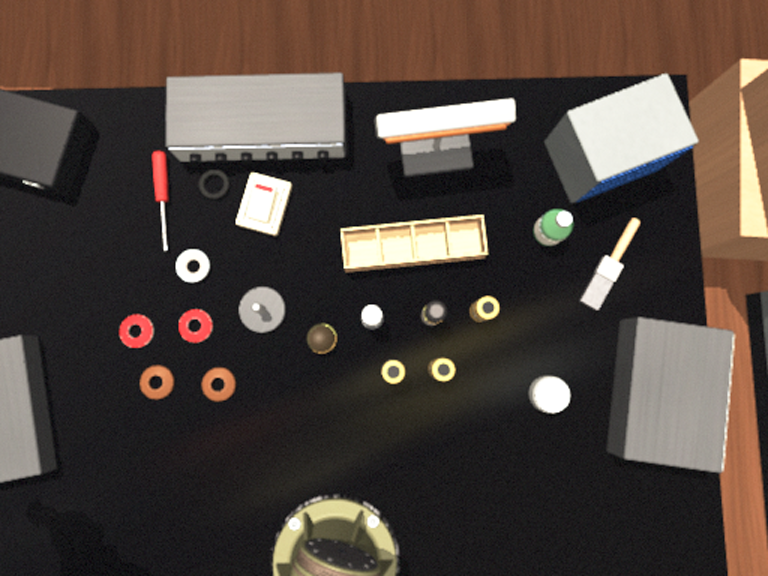

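The pixels below are from the 768x576 top view, where right is the robot's right.

| Thing | Pixels | Choice |
|---|---|---|
| Red-up washers | (136,331), (195,326) | both wanted |
| Brown look-alikes | (157,382), (218,384) | not meant |
| Red-down (nickel) washer | (192,266) | wanted |
| Black gasket | (213,184) | not meant |
| Couplers | (486,308), (393,372), (443,370) | (486,308), farthest right |
| Tube mic | (433,313) | wanted |
| Gooseneck stub | (372,317) | wanted |
| Dome | (321,338) | leave alone |

There is no barrel adaptor. Next I measure positions and take a close crop.

```bash
python3 - <<'E'
from h import *
s=robot.snapshot('top'); f=s['frame']
c=f[110:280,70:350][:,:,::-1]
cv2.imwrite('pics/crop1.png',cv2.resize(c,None,fx=2.8,fy=2.8,interpolation=cv2.INTER_CUBIC))
g=f.max(2).astype(np.uint8)
def blob(name,u,v,r,z,thr=70):
    u/=1.5;v/=1.5
    x0,y0=int(u-r),int(v-r)
    w=g[y0:int(v+r)+1,x0:int(u+r)+1]
    m=(w>thr).astype(np.uint8)
    cs,_=cv2.findContours(m,cv2.RETR_EXTERNAL,cv2.CHAIN_APPROX_NONE)
    k=max(cs,key=cv2.contourArea); (a,b),rad=cv2.minEnclosingCircle(k)
    M=cv2.moments(cv2.convexHull(k)); a,b=M['m10']/M['m00'],M['m01']/M['m00']
    p=p2w(s,a+x0,b+y0,z); q=p2w(s,a+x0+rad,b+y0,z)
    print(name,(round(a+x0,1),round(b+y0,1)),'rad mm',round(np.linalg.norm(p-q)*1e3,1),p.round(4))
for n,u,v,z in [('upA',136,331,.008),('upB',195,326,.008),('down',192,266,.014)]: blob(n,u,v,16,z)
blob('foot',262,310,20,.015,50); 
for n,u,v,z in [('goose',372,317,.105),('mic',433,313,.12),('coup',486,308,.095),('c2',393,372,.095),('c3',443,370,.095),('dome',321,338,.064)]: blob(n,u,v,13,z)
for n,u,v in [('crA',341,228),('crB',484,215),('crC',488,256),('crD',345,271)]: print(n,p2w(s,u/1.5,v/1.5,.05).round(3))
print('bar',p2w(s,264/1.5,187/1.5,.049))
E
```

```text
upA (90.4, 220.2) rad mm 35.5 [0.4468 0.3805 0.008 ]
upB (129.9, 217.0) rad mm 34.8 [0.4532 0.265  0.008 ]
down (127.9, 176.8) rad mm 34.5 [0.5718 0.2696 0.014 ]
foot (174.2, 206.0) rad mm 46.9 [0.4816 0.1332 0.015 ]
goose (247.5, 210.7) rad mm 22.8 [ 0.4558 -0.0825  0.105 ]
mic (288.4, 208.8) rad mm 22.5 [ 0.4571 -0.1926  0.12  ]
coup (322.8, 205.6) rad mm 29.0 [ 0.4648 -0.29    0.095 ]
c2 (261.9, 247.3) rad mm 23.1 [ 0.3557 -0.119   0.095 ]
c3 (294.2, 245.8) rad mm 25.9 [ 0.3574 -0.2071  0.095 ]
dome (214.4, 225.2) rad mm 28.9 [0.4204 0.0118 0.064 ]
crA [ 0.631 -0.028  0.05 ]
crB [ 0.65  -0.305  0.05 ]
crC [ 0.569 -0.309  0.05 ]
crD [ 0.547 -0.034  0.05 ]
bar [0.71626118 0.11993286 0.049     ]
```

View pics/crop1.png

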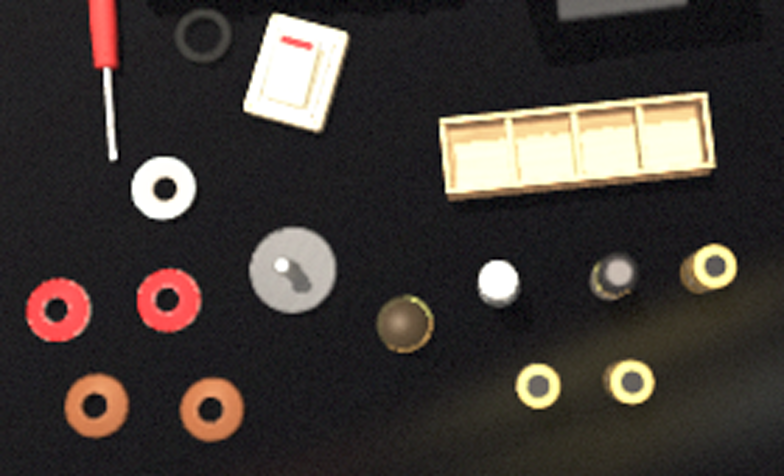

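Call:
arm_command(
  translation=[
    [0, 0, 0],
    [0, 0, 0],
    [0, 0, 0],
    [0, 0, 0],
  ],
  turn=[-0.15, -0.31, -0.31, -0.31],
  hand=[30, 30, 30, 30],
)

```text
time: 0.65
tool_pos: [0.1833, 0.5707, 0.2225]
tcp_rot: [[-0.001, 0.003, 1.0], [-0.002, 1.0, -0.003], [-1.0, -0.002, -0.001]]
wrist_force: [-0.6, 0.3, -0.7]
gripper_width: 0.881
```

Crop 1 confirms the choice: both red washers, the nickel one and the coupler at (716,267) are distinct from the brown ones and the inner couplers. Now I refine with the exact top circles.

```bash
python3 - <<'E'
from h import *
s=robot.snapshot('top')
P=lambda u,v,z:p2w(s,70+u/2.8,110+v/2.8,z)
print('coup',P(716,267,.095),'mic',P(619,271,.12),'goose',P(499,279,.105),'tip',P(282.5,265,.074),'c2',P(539,386,.095))
c=[P(*q,.05) for q in((441,119),(707,93),(713,166),(449,191))]
c=np.array(c)[:,:2];print(c.round(3).tolist()); ce=c.mean(0); y=(c[0]-c[1]+c[3]-c[2]);y/=np.linalg.norm(y);print('crate',ce,y,np.linalg.norm(c[0]-c[1]),np.linalg.norm(c[0]-c[3]))
for k in range(4): print('cell',k+1,(ce+y*.068*(k-1.5)).round(4))
pc=[P(*q,.022)[:2] for q in((276,14),(348,33),(322,131),(245,110))];print('panel',np.mean(pc,0),'bar',P(296,43,.049))
w=snap('wrist','w0.png');print(w['pose'].round(3).tolist(),w['vfov'],robot.get_state()['q'])
E
```

```text
coup [ 0.46534377 -0.29799565  0.095     ] mic [ 0.46220245 -0.20006191  0.12      ] goose [ 0.45867961 -0.08449057  0.105     ] tip [0.48069847 0.13148462 0.074     ] c2 [ 0.35419274 -0.12055287  0.095     ]
[[0.63, -0.028], [0.65, -0.305], [0.573, -0.308], [0.554, -0.035]]
crate [ 0.60175127 -0.16900504] [-0.07075753  0.99749354] 0.27724222330173975 0.07564782550676974
cell 1 [ 0.609  -0.2707]
cell 2 [ 0.6042 -0.2029]
cell 3 [ 0.5993 -0.1351]
cell 4 [ 0.5945 -0.0673]
panel [0.6904625  0.12400044] bar [0.71422263 0.12078011 0.049     ]
[[0.003, 0.947, 0.32, 0.101], [1.0, -0.003, -0.001, 0.571], [0.0, 0.32, -0.947, 0.373], [0.0, 0.0, 0.0, 1.0]] 64.87545264507676 [ 1.25999552e+00  3.14138034e-01 -4.78874225e-02  1.21021409e+00
 -3.51775684e-06  1.26243260e+00]
```

Call:
arm_command(
  translation=[
    [0, -0.03, 0.05],
    [0, -0.06, 0.1],
    [0, -0.1, 0.15],
    [0, -0.15, 0.2],
    [0, -0.19, 0.25],
    [0, -0.19, 0.265],
    [0, -0.19, 0.265],
    [0, -0.19, 0.265],
  ],
  turn=[0, 0, 0, 0, 0, 0, 0, 0],
  hand=[30, 30, 30, 30, 30, 30, 30, 30],
)

```text
time: 1.75
tool_pos: [0.4471, 0.3809, 0.2225]
tcp_rot: [[-0.001, 0.002, 1.0], [-0.001, 1.0, -0.002], [-1.0, -0.001, -0.001]]
wrist_force: [-0.8, 0.1, -0.1]
gripper_width: 0.881
```

```bash
python3 - <<'E'
from h import *
s=snap('wrist','w1.png')
f=s['frame'].astype(int); m=((f[:,:,0]>110)&(f[:,:,1]<90)).astype(np.uint8)
cs,_=cv2.findContours(m,cv2.RETR_EXTERNAL,cv2.CHAIN_APPROX_NONE)
for k in cs:
    if cv2.contourArea(k)>200:
        M=cv2.moments(cv2.convexHull(k)); u,v=M['m10']/M['m00'],M['m01']/M['m00']; print(u,v,cv2.boundingRect(k),p2w(s,u,v,.009).round(4))
E
```

```text
162.92420756646217 168.16321574642126 (144, 143, 42, 48) [0.4556 0.2583 0.009 ]
261.3897278150634 161.02050708426546 (238, 137, 48, 49) [0.4468 0.3802 0.009 ]
```

View pics/w1.png

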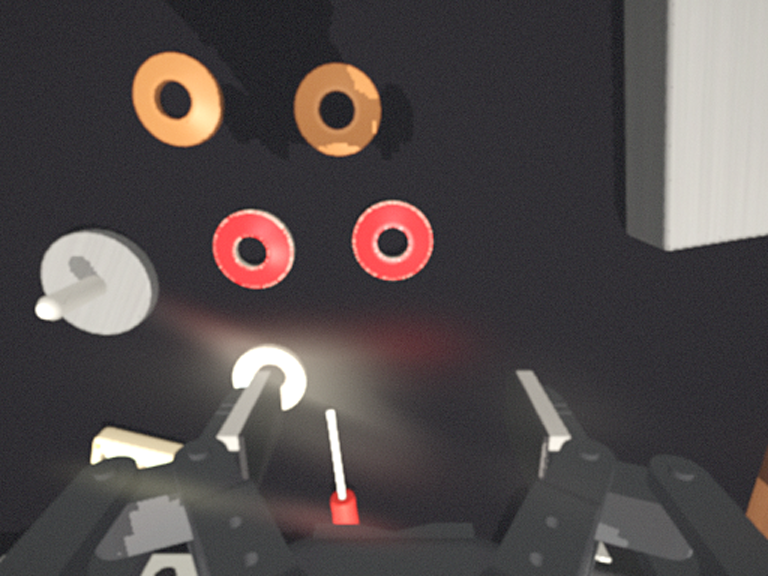

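Both red washers are in view. A, at (392,240), agrees with the top-view fit to within 1 mm. I descend on A.

Call:
arm_command(
  translation=[
    [0.06, 0, 0],
    [0.12, 0, 0],
    [0.17, 0, 0],
    [0.19, 0, 0],
    [0.195, 0, 0],
    [0.195, 0, 0],
  ],
  turn=[0, 0, 0, 0, 0, 0],
  hand=[30, 30, 30, 30, 30, 30],
)

```text
time: 2.55
tool_pos: [0.4463, 0.3817, 0.0282]
tcp_rot: [[-0.001, -0.0, 1.0], [-0.001, 1.0, 0.0], [-1.0, -0.001, -0.001]]
wrist_force: [0.8, 0.9, -0.3]
gripper_width: 0.88
```

Call:
arm_command(
  translation=[
    [0.002, 0, 0],
    [0.004, 0, 0],
    [0.004, 0, 0],
  ],
  turn=[0, 0, 0],
  hand=[30, 30, 30],
)

```text
time: 2.92
tool_pos: [0.4465, 0.3819, 0.0246]
tcp_rot: [[-0.0, -0.0, 1.0], [-0.0, 1.0, 0.0], [-1.0, -0.0, -0.0]]
wrist_force: [-0.9, 1.0, 0.2]
gripper_width: 0.881
```

Call:
arm_command(
  translation=[
    [0.002, 0, 0],
    [0.004, 0, 0],
    [0.004, 0, 0],
  ],
  turn=[0, 0, 0],
  hand=[30, 30, 30],
)

```text
time: 3.3
tool_pos: [0.4463, 0.3817, 0.0203]
tcp_rot: [[-0.001, -0.0, 1.0], [-0.001, 1.0, 0.0], [-1.0, -0.001, -0.001]]
wrist_force: [-1.0, -0.8, -0.4]
gripper_width: 0.88
```

```bash
python3 -c "
from h import *
snap('wrist','w2.png')"
```

```text
(no output)
```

View pics/w2.png

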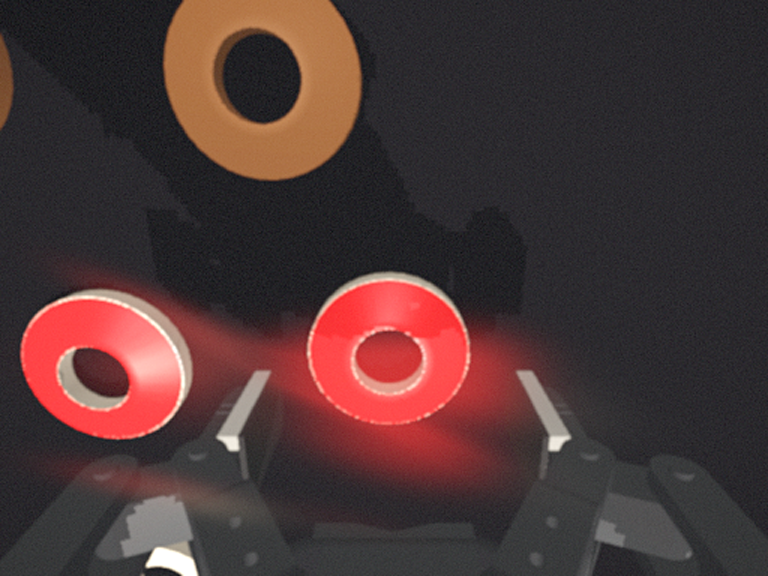

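Washer A (388,355) is centred between the pads at x≈268 and 518. There is no contact yet, so the open pads stand further back than the closed ones. I keep probing down.

Call:
arm_command(
  translation=[
    [0.002, 0, 0],
    [0.004, 0, 0],
    [0.004, 0, 0],
  ],
  turn=[0, 0, 0],
  hand=[30, 30, 30],
)

```text
time: 3.72
tool_pos: [0.4462, 0.3816, 0.0161]
tcp_rot: [[-0.001, -0.0, 1.0], [-0.001, 1.0, 0.0], [-1.0, -0.001, -0.001]]
wrist_force: [-0.3, 0.1, -0.2]
gripper_width: 0.878
```

Call:
arm_command(
  translation=[
    [0.001, 0, 0],
    [0.002, 0, 0],
    [0.002, 0, 0],
  ],
  turn=[0, 0, 0],
  hand=[30, 30, 30],
)

```text
time: 4.1
tool_pos: [0.4462, 0.3816, 0.014]
tcp_rot: [[-0.001, -0.0, 1.0], [-0.001, 1.0, 0.0], [-1.0, -0.001, -0.001]]
wrist_force: [-0.0, -0.3, -0.4]
gripper_width: 0.885
```

Call:
arm_command(
  translation=[
    [0.002, 0, 0],
    [0.002, 0, 0],
    [0.002, -0.001, 0],
  ],
  turn=[0, 0, 0],
  hand=[30, 30, 30],
)

```text
time: 4.47
tool_pos: [0.4461, 0.3806, 0.012]
tcp_rot: [[-0.001, -0.0, 1.0], [-0.001, 1.0, 0.0], [-1.0, -0.001, -0.001]]
wrist_force: [0.1, -0.1, 0.1]
gripper_width: 0.887
```

Call:
arm_command(
  translation=[
    [0, 0, 0],
    [0, 0, 0],
    [0, 0, 0],
    [0, 0, 0],
    [0, 0, 0],
    [0, 0, 0],
  ],
  turn=[0, 0, 0, 0, 0, 0],
  hand=[50, 70, 90, 90, 90, 90],
  grip_force=40,
)

```text
time: 5.22
tool_pos: [0.4462, 0.3806, 0.012]
tcp_rot: [[-0.001, -0.0, 1.0], [-0.001, 1.0, 0.0], [-1.0, -0.001, -0.001]]
wrist_force: [-0.6, 0.1, -0.7]
gripper_width: 0.647
```

Call:
arm_command(
  translation=[
    [0, 0, 0],
    [0, 0, 0],
    [0, 0, 0],
    [0, 0, 0],
  ],
  turn=[0, 0, 0, 0],
  hand=[100, 110, 110, 110],
)

```text
time: 5.72
tool_pos: [0.4462, 0.3806, 0.012]
tcp_rot: [[-0.001, -0.0, 1.0], [-0.001, 1.0, 0.0], [-1.0, -0.001, -0.001]]
wrist_force: [-0.6, 1.8, 0.9]
gripper_width: 0.57
```

```bash
python3 -c "
from h import *
snap('wrist','w3.png')"
```

```text
(no output)
```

View pics/w3.png

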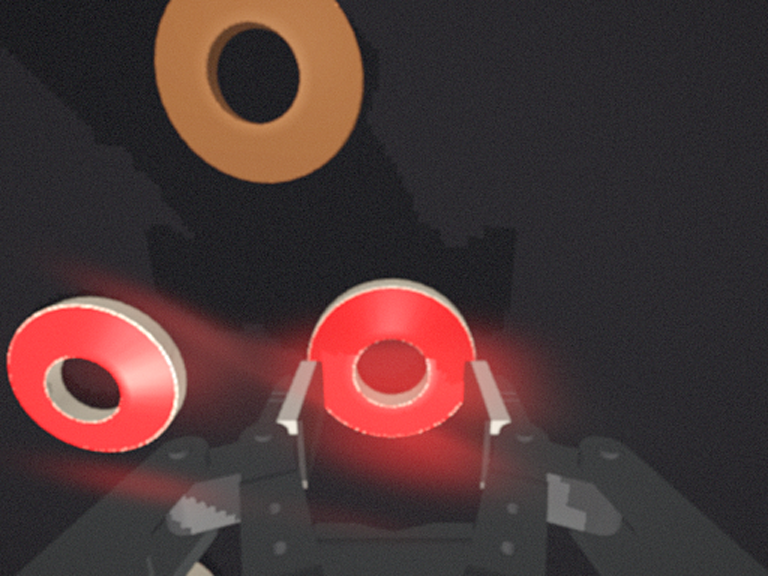

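The pads closed past 64 mm without stopping, so the tips are still above the rim. I reopen and continue the touch probe.

Call:
arm_command(
  translation=[
    [0, 0, 0],
    [0, 0, 0],
    [0, 0, 0],
    [0, 0, 0],
    [0.002, 0, 0],
    [0.004, 0, 0],
    [0.004, 0, 0],
  ],
  turn=[0, 0, 0, 0, 0, 0, 0],
  hand=[30, 30, 30, 30, 30, 30, 30],
)

```text
time: 6.65
tool_pos: [0.4459, 0.3804, 0.0077]
tcp_rot: [[-0.001, -0.0, 1.0], [-0.001, 1.0, 0.0], [-1.0, -0.001, -0.001]]
wrist_force: [0.2, 0.4, -0.3]
gripper_width: 0.884
```

Call:
arm_command(
  translation=[
    [0.001, 0, 0],
    [0.003, 0, 0],
    [0.003, 0, 0],
  ],
  turn=[0, 0, 0],
  hand=[30, 30, 30],
)

```text
time: 7.02
tool_pos: [0.4458, 0.3802, 0.0045]
tcp_rot: [[-0.002, -0.0, 1.0], [-0.002, 1.0, 0.0], [-1.0, -0.002, -0.002]]
wrist_force: [0.3, 0.2, -0.3]
gripper_width: 0.882
```

Call:
arm_command(
  translation=[
    [0.001, 0, 0],
    [0.003, 0, 0],
    [0.003, 0, 0],
  ],
  turn=[0, 0, 0],
  hand=[30, 30, 30],
)

```text
time: 7.4
tool_pos: [0.4457, 0.3801, 0.0013]
tcp_rot: [[-0.002, -0.0, 1.0], [-0.002, 1.0, 0.0], [-1.0, -0.002, -0.002]]
wrist_force: [-0.3, 0.3, 0.1]
gripper_width: 0.882
```

Call:
arm_command(
  translation=[
    [0.001, 0, 0],
    [0.003, 0, 0],
    [0.003, 0, 0],
  ],
  turn=[0, 0, 0],
  hand=[30, 30, 30],
)

```text
time: 7.78
tool_pos: [0.4455, 0.38, -0.0019]
tcp_rot: [[-0.002, -0.0, 1.0], [-0.002, 1.0, 0.0], [-1.0, -0.002, -0.002]]
wrist_force: [-0.9, -0.9, 0.1]
gripper_width: 0.881
```

Call:
arm_command(
  translation=[
    [0, 0, 0],
    [0, 0, 0],
    [0, 0, 0],
    [0, 0, 0],
    [0, 0, 0],
    [0, 0, 0],
  ],
  turn=[0, 0, 0, 0, 0, 0],
  hand=[50, 70, 90, 90, 90, 90],
  grip_force=40,
)

```text
time: 8.52
tool_pos: [0.4455, 0.38, -0.0019]
tcp_rot: [[-0.002, -0.0, 1.0], [-0.002, 1.0, 0.0], [-1.0, -0.002, -0.002]]
wrist_force: [0.0, 0.6, -0.2]
gripper_width: 0.649
```

```bash
python3 -c "
from h import *
s=robot.snapshot('scene')
p=w2p(s,robot.get_state()['tool_pos']);print(p,w2p(s,(.4468,.3805,0)))
u,v=map(int,p);cv2.imwrite('pics/s3.png',cv2.resize(s['frame'][v-75:v+35,u-70:u+70,::-1],None,fx=5,fy=5,interpolation=cv2.INTER_CUBIC))"
```

```text
[337.06152894 155.16457461] [337.47609016 154.79612371]
```

View pics/s3.png

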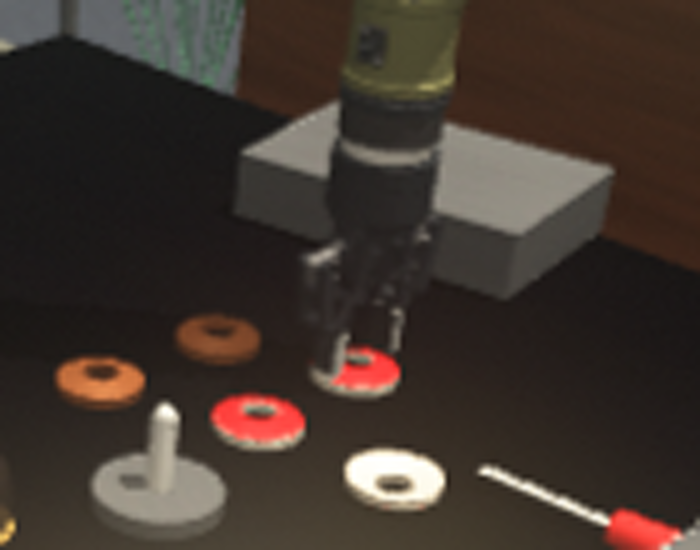

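The scene crop shows the tips still just above the washer rim. The fingers really end about 10 mm above the reported TCP, not 19 mm ahead of it. I reopen and keep probing to the table.

Call:
arm_command(
  translation=[
    [0, 0, 0],
    [0, 0, 0],
    [0, 0, 0],
    [0, 0, 0],
    [0.001, 0, 0],
    [0.003, 0, 0],
    [0.003, 0, 0],
  ],
  turn=[0, 0, 0, 0, 0, 0, 0],
  hand=[30, 30, 30, 30, 30, 30, 30],
)

```text
time: 9.45
tool_pos: [0.4453, 0.3798, -0.0052]
tcp_rot: [[-0.003, -0.0, 1.0], [-0.002, 1.0, 0.0], [-1.0, -0.002, -0.003]]
wrist_force: [-0.7, -0.2, -1.0]
gripper_width: 0.885
```

Call:
arm_command(
  translation=[
    [0.001, 0, 0],
    [0.003, 0, 0],
    [0.003, 0, 0],
  ],
  turn=[0, 0, 0],
  hand=[30, 30, 30],
)

```text
time: 9.82
tool_pos: [0.4451, 0.3797, -0.0084]
tcp_rot: [[-0.003, -0.0, 1.0], [-0.003, 1.0, 0.0], [-1.0, -0.003, -0.003]]
wrist_force: [-0.5, 0.1, 0.3]
gripper_width: 0.881
```

Call:
arm_command(
  translation=[
    [0.001, 0, 0],
    [0.002, 0, 0],
    [0.002, 0, 0],
  ],
  turn=[0, 0, 0],
  hand=[30, 30, 30],
)

```text
time: 10.2
tool_pos: [0.4451, 0.3797, -0.0105]
tcp_rot: [[-0.003, -0.0, 1.0], [-0.003, 1.0, 0.0], [-1.0, -0.003, -0.003]]
wrist_force: [-0.6, -0.3, -0.4]
gripper_width: 0.883
```

Call:
arm_command(
  translation=[
    [0, 0, 0],
    [0, 0, 0],
    [0, 0, 0],
    [0, 0, 0],
    [0, 0, 0],
    [0, 0, 0],
  ],
  turn=[0, 0, 0, 0, 0, 0],
  hand=[50, 70, 90, 90, 90, 90],
)

```text
time: 10.95
tool_pos: [0.4451, 0.3798, -0.0096]
tcp_rot: [[-0.003, -0.0, 1.0], [-0.002, 1.0, 0.0], [-1.0, -0.002, -0.003]]
wrist_force: [-1.9, -2.0, 8.8]
gripper_width: 0.72
```

The grip is blocked at width 0.72, so the pads are on the rim, and the tips touch the table at a reported TCP z of about -0.010. I lift and carry.

Call:
arm_command(
  translation=[
    [-0.02, 0, 0],
    [-0.07, 0, 0],
    [-0.13, 0, 0],
    [-0.13, -0.06, 0.01],
    [-0.13, -0.12, 0.02],
    [-0.13, -0.18, 0.034],
    [-0.13, -0.247, 0.034],
    [-0.13, -0.247, 0.034],
  ],
  turn=[0, 0, 0, 0, 0, 0, 0, 0],
  hand=[90, 90, 90, 90, 90, 90, 90, 90],
)

```text
time: 11.95
tool_pos: [0.479, 0.1295, 0.1208]
tcp_rot: [[-0.004, 0.005, 1.0], [-0.003, 1.0, -0.005], [-1.0, -0.003, -0.004]]
wrist_force: [0.2, 1.2, -0.4]
gripper_width: 0.715
```

```bash
python3 -c "
from h import *
s=snap('wrist','w4.png')
st=robot.get_state();print(st['tool_pos'],st['gripper_width'],w2p(s,st['tool_pos'])*1.5,w2p(s,(.481,.1325,.074))*1.5)"
```

```text
[0.47938399 0.13097179 0.12095094] 0.7157259945121863 [396.89268653 370.27267613] [399.52857863 324.69281793]
```

View pics/w4.png

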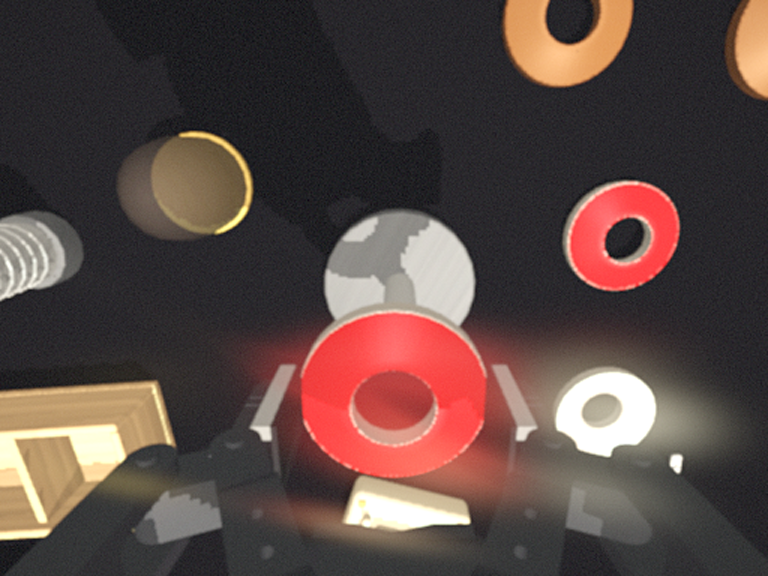

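Washer A is held level at (394,397), with the arbor foot ahead of it at (400,280). It needs to go about +1 mm in x and +2 mm in y. I lower it in stages.

Call:
arm_command(
  translation=[
    [0, 0.002, 0.001],
    [0.03, 0.002, 0.001],
    [0.06, 0.002, 0.001],
    [0.085, 0.002, 0.001],
    [0.085, 0.002, 0.001],
  ],
  turn=[0, 0, 0, 0, 0],
  hand=[90, 90, 90, 90, 90],
)

```text
time: 12.62
tool_pos: [0.4783, 0.1339, 0.0342]
tcp_rot: [[-0.007, 0.001, 1.0], [-0.003, 1.0, -0.001], [-1.0, -0.003, -0.007]]
wrist_force: [-1.2, -0.4, -0.9]
gripper_width: 0.716
```

```bash
python3 -c "
from h import *
s=robot.snapshot('scene');st=robot.get_state();print(st['tool_pos'],st['gripper_width'],st['wrist_force'])
u,v=map(int,w2p(s,(.481,.1325,.05)));a=s['frame'][v-45:v+35,u-55:u+55,::-1]
t=robot.snapshot('wrist')['frame'][150:384,130:400,::-1]
a=cv2.resize(a,(400,291),interpolation=cv2.INTER_CUBIC);t=cv2.resize(t,(336,291))
cv2.imwrite('pics/s5.png',np.hstack([a,t]))"
```

```text
[0.4794578  0.1339742  0.03550502] 0.7139074537143686 [0.46467899 0.37730286 0.30329059]
```

View pics/s5.png

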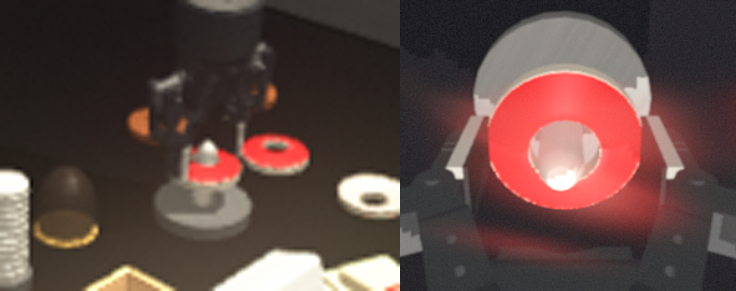

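The post is through the hole. I lower the washer onto the foot.

Call:
arm_command(
  translation=[
    [0.012, -0.001, 0],
    [0.022, -0.001, 0],
    [0.026, -0.001, 0],
    [0.028, -0.001, 0],
    [0.03, -0.001, 0],
    [0.03, -0.001, 0],
  ],
  turn=[0, 0, 0, 0, 0, 0],
  hand=[90, 90, 90, 90, 90, 90],
)

```text
time: 13.48
tool_pos: [0.4803, 0.1329, 0.0064]
tcp_rot: [[-0.003, 0.002, 1.0], [-0.002, 1.0, -0.002], [-1.0, -0.002, -0.003]]
wrist_force: [-0.0, 0.5, -0.3]
gripper_width: 0.713
```

Call:
arm_command(
  translation=[
    [0, 0, 0],
    [0, 0, 0],
    [0, 0, 0],
    [0, 0, 0],
    [-0.05, 0, 0],
    [-0.11, 0, 0],
    [-0.16, 0, 0],
    [-0.16, 0, 0],
  ],
  turn=[0, 0, 0, 0, 0, 0, 0, 0],
  hand=[30, 30, 30, 30, 30, 30, 30, 30],
)

```text
time: 14.48
tool_pos: [0.4839, 0.1341, 0.1707]
tcp_rot: [[0.005, 0.002, 1.0], [-0.0, 1.0, -0.002], [-1.0, -0.0, 0.005]]
wrist_force: [-0.1, -0.1, -0.6]
gripper_width: 0.887
```

```bash
cat >> h.py <<'E'
def blob(s,u,v,r,z,name='',thr=70):
    g=s['frame'].max(2); x0,y0=int(u-r),int(v-r)
    m=(g[y0:int(v+r)+1,x0:int(u+r)+1]>thr).astype(np.uint8)
    cs,_=cv2.findContours(m,cv2.RETR_EXTERNAL,cv2.CHAIN_APPROX_NONE)
    k=cv2.convexHull(max(cs,key=cv2.contourArea)); M=cv2.moments(k)
    a,b=M['m10']/M['m00']+x0,M['m01']/M['m00']+y0; p=p2w(s,a,b,z)
    print(name,'px',round(a,1),round(b,1),'rad',round(1e3*p2w(s,a+np.sqrt(cv2.contourArea(k)/np.pi),b,z)[1]-1e3*p[1],1),p.round(4))
E
python3 - <<'E'
from h import *
st=robot.get_state();print(st['tool_pos'])
s=robot.snapshot('top'); blob(s,90.4,220.2,16,.008,'A'); blob(s,129.9,217,16,.008,'B'); blob(s,127.9,176.8,16,.014,'D')
w=robot.snapshot('scene')['frame'];cv2.imwrite('pics/s6.png',np.hstack([cv2.resize(s['frame'][110:280,70:240,::-1],(390,390),interpolation=2),cv2.resize(w[120:220,240:340,::-1],(390,390),interpolation=2)]))
E
```

```text
[0.48392509 0.13410399 0.17073262]
A px 90.0 220.0 rad -52.9 [0.4475 0.3818 0.008 ]
B px 122.3 218.9 rad -39.5 [0.4482 0.2873 0.008 ]
D px 119.0 177.4 rad -36.9 [0.5707 0.2958 0.014 ]
```

View pics/s6.png

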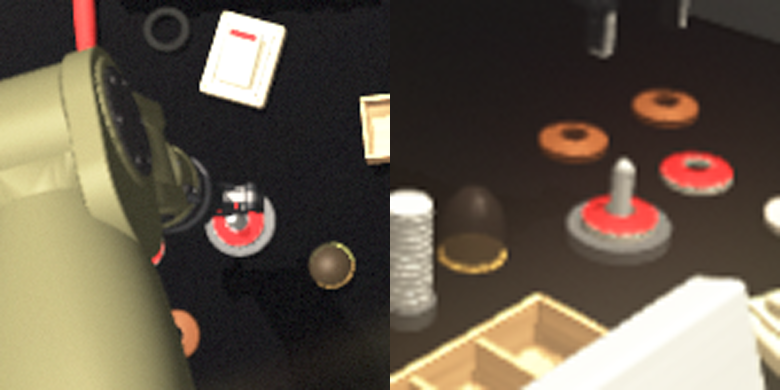

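Washer A is seated on the foot in both views. Next is the nickel washer. I hover over it and measure with the wrist camera.

Call:
arm_command(
  translation=[
    [0, 0.04, 0.03],
    [0, 0.09, 0.06],
    [0, 0.1355, 0.088],
    [0, 0.1355, 0.088],
    [0, 0.1355, 0.088],
  ],
  turn=[0, 0, 0, 0, 0],
  hand=[30, 30, 30, 30, 30],
)

```text
time: 15.2
tool_pos: [0.5677, 0.2678, 0.164]
tcp_rot: [[-0.005, 0.001, 1.0], [-0.004, 1.0, -0.001], [-1.0, -0.004, -0.005]]
wrist_force: [-0.1, -0.1, -0.3]
gripper_width: 0.882
```

```bash
cat >> h.py <<'E'
def wr(p,z,r=34,thr=120,red=False):
    st=robot.get_state();print('tcp',st['tool_pos'].round(4) if hasattr(st['tool_pos'],'round') else np.round(st['tool_pos'],4),'w',round(st['gripper_width'],3))
    s=robot.snapshot('wrist'); e=w2p(s,(p[0],p[1],z)); f=s['frame'].astype(int)
    m=((f[:,:,0]>110)&(f[:,:,1]<90)) if red else f.min(2)>thr
    cs,_=cv2.findContours(m.astype(np.uint8),cv2.RETR_EXTERNAL,cv2.CHAIN_APPROX_NONE)
    print('expected px',e.round(1))
    for k in cs:
        k=cv2.convexHull(k); A=cv2.contourArea(k)
        if A<300: continue
        M=cv2.moments(k);a,b=M['m10']/M['m00'],M['m01']/M['m00']
        if abs(a-e[0])+abs(b-e[1])<100: print('px',round(a,1),round(b,1),cv2.boundingRect(k),'diam',round(1e3*2*abs(p2w(s,a+cv2.boundingRect(k)[2]/2,b,z)-p2w(s,a,b,z))[1],1),p2w(s,a,b,z).round(4))
E
python3 -c "
from h import *
wr((.5718,.2696),.014)"
```

```text
tcp [0.5677 0.2678 0.164 ] w 0.882
expected px [264.1 179.3]
px 263.5 178.5 (232, 148, 64, 62) diam 66.1 [0.5709 0.269  0.014 ]
```

Call:
arm_command(
  translation=[
    [0.05, 0.0015, 0.0035],
    [0.11, 0.0015, 0.0035],
    [0.155, 0.0015, 0.0035],
    [0.165, 0.0015, 0.0035],
    [0.169, 0.0015, 0.0035],
    [0.169, 0.0015, 0.0035],
  ],
  turn=[0, 0, 0, 0, 0, 0],
  hand=[30, 30, 30, 30, 30, 30],
)

```text
time: 16.0
tool_pos: [0.572, 0.2687, -0.0023]
tcp_rot: [[-0.002, 0.002, 1.0], [-0.002, 1.0, -0.002], [-1.0, -0.002, -0.002]]
wrist_force: [-0.0, 0.4, -0.9]
gripper_width: 0.887
```

Call:
arm_command(
  translation=[
    [0, 0, 0],
    [0, 0, 0],
    [0, 0, 0],
    [0, 0, 0],
    [0, 0, 0],
  ],
  turn=[0, 0, 0, 0, 0],
  hand=[50, 70, 90, 90, 90],
  grip_force=40,
)

```text
time: 16.62
tool_pos: [0.5744, 0.2708, 0.0008]
tcp_rot: [[0.003, 0.002, 1.0], [0.001, 1.0, -0.002], [-1.0, 0.001, 0.003]]
wrist_force: [-1.3, 1.8, 12.5]
gripper_width: 0.649
```

The pads rode up onto the rim, so the tip offset is nearer 15 mm. I reopen, rise and re-measure.

Call:
arm_command(
  translation=[
    [-0.002, 0, 0],
    [-0.004, 0, 0],
    [-0.006, 0, 0],
    [-0.06, 0, 0],
    [-0.12, 0, 0],
    [-0.165, -0.001, -0.003],
    [-0.165, -0.001, -0.003],
    [-0.165, -0.001, -0.003],
  ],
  turn=[0, 0, 0, 0, 0, 0, 0, 0],
  hand=[60, 30, 30, 30, 30, 30, 30, 30],
)

```text
time: 17.62
tool_pos: [0.5704, 0.2693, 0.165]
tcp_rot: [[0.002, 0.002, 1.0], [0.001, 1.0, -0.002], [-1.0, 0.001, 0.002]]
wrist_force: [-0.0, 0.5, -0.4]
gripper_width: 0.882
```

```bash
python3 -c "
from h import *
wr((.5718,.2696),.014)"
```

```text
tcp [0.5704 0.2693 0.165 ] w 0.882
expected px [261.9 175.5]
px 260.6 174.8 (229, 144, 64, 63) diam 66.1 [0.571  0.2682 0.014 ]
```

Call:
arm_command(
  translation=[
    [0.05, -0.0005, 0.001],
    [0.11, -0.0005, 0.001],
    [0.155, -0.0005, 0.001],
    [0.168, -0.0005, 0.001],
    [0.172, -0.0005, 0.001],
    [0.175, -0.0005, 0.001],
    [0.175, -0.0005, 0.001],
    [0.175, -0.0005, 0.001],
  ],
  turn=[0, 0, 0, 0, 0, 0, 0, 0],
  hand=[30, 30, 30, 30, 30, 30, 30, 30],
)

```text
time: 18.68
tool_pos: [0.5719, 0.269, -0.0096]
tcp_rot: [[0.002, 0.002, 1.0], [0.001, 1.0, -0.002], [-1.0, 0.001, 0.002]]
wrist_force: [0.3, 0.1, 0.6]
gripper_width: 0.882
```

Call:
arm_command(
  translation=[
    [0, 0, 0],
    [0, 0, 0],
    [0, 0, 0],
    [0, 0, 0],
    [0, 0, 0],
  ],
  turn=[0, 0, 0, 0, 0],
  hand=[50, 70, 90, 90, 90],
  grip_force=40,
)

```text
time: 19.3
tool_pos: [0.5725, 0.2693, -0.0081]
tcp_rot: [[0.004, 0.002, 1.0], [0.002, 1.0, -0.002], [-1.0, 0.002, 0.004]]
wrist_force: [-1.8, -1.9, 8.0]
gripper_width: 0.726
```

Call:
arm_command(
  translation=[
    [-0.02, 0, 0],
    [-0.07, 0, 0],
    [-0.13, 0, 0],
    [-0.13, -0.04, -0.03],
    [-0.13, -0.09, -0.06],
    [-0.13, -0.136, -0.092],
    [-0.13, -0.136, -0.092],
    [-0.13, -0.136, -0.092],
  ],
  turn=[0, 0, 0, 0, 0, 0, 0, 0],
  hand=[90, 90, 90, 90, 90, 90, 90, 90],
)

```text
time: 20.3
tool_pos: [0.4805, 0.1335, 0.1218]
tcp_rot: [[0.005, 0.002, 1.0], [0.003, 1.0, -0.002], [-1.0, 0.003, 0.005]]
wrist_force: [0.7, 0.7, -1.1]
gripper_width: 0.723
```

```bash
python3 -c "
from h import *
t=robot.get_state()['tool_pos']
wr((t[0],t[1]),t[2]+.02)"
```

```text
tcp [0.4805 0.1335 0.1218] w 0.723
expected px [262.2 266.1]
px 342.5 272.8 (329, 244, 30, 59) diam 15.1 [0.4846 0.1738 0.1418]
px 180.7 269.1 (166, 243, 30, 51) diam 14.9 [0.482  0.093  0.1418]
px 263.1 250.9 (198, 141, 130, 213) diam 63.4 [0.472  0.134  0.1418]
```

Call:
arm_command(
  translation=[
    [0.03, 0, 0],
    [0.06, 0, 0],
    [0.085, 0, 0],
    [0.095, 0, 0],
    [0.097, 0, 0],
    [0.097, 0, 0],
  ],
  turn=[0, 0, 0, 0, 0, 0],
  hand=[90, 90, 90, 90, 90, 90],
)

```text
time: 21.1
tool_pos: [0.4823, 0.1346, 0.0255]
tcp_rot: [[0.006, 0.001, 1.0], [0.003, 1.0, -0.001], [-1.0, 0.003, 0.006]]
wrist_force: [0.0, 0.4, -1.2]
gripper_width: 0.724
```

Call:
arm_command(
  translation=[
    [0.001, 0, 0],
    [0.003, 0, 0],
    [0.003, 0, 0],
  ],
  turn=[0, 0, 0],
  hand=[90, 90, 90],
)

```text
time: 21.48
tool_pos: [0.4823, 0.1346, 0.0226]
tcp_rot: [[0.007, 0.001, 1.0], [0.003, 1.0, -0.001], [-1.0, 0.003, 0.007]]
wrist_force: [-0.3, 0.2, -0.0]
gripper_width: 0.721
```

Call:
arm_command(
  translation=[
    [0, -0.001, -0.0015],
    [0.001, -0.001, -0.0015],
    [0.002, -0.001, -0.0015],
    [0.002, -0.001, -0.0015],
  ],
  turn=[0, 0, 0, 0],
  hand=[90, 90, 90, 90],
)

```text
time: 21.98
tool_pos: [0.4809, 0.1336, 0.0209]
tcp_rot: [[0.007, 0.002, 1.0], [0.003, 1.0, -0.002], [-1.0, 0.003, 0.007]]
wrist_force: [-1.8, 0.2, 3.8]
gripper_width: 0.719
```

Call:
arm_command(
  translation=[
    [0, 0, 0],
    [0, 0, 0],
    [0, 0, 0],
    [-0.05, 0, 0],
    [-0.11, 0, 0],
    [-0.16, 0.02, -0.005],
    [-0.16, 0.08, -0.015],
    [-0.16, 0.13, -0.028],
  ],
  turn=[0, 0, 0, 0, 0, 0, 0, 0],
  hand=[60, 30, 30, 30, 30, 30, 30, 30],
)

```text
time: 22.98
tool_pos: [0.4526, 0.265, 0.1822]
tcp_rot: [[0.009, 0.002, 1.0], [0.004, 1.0, -0.002], [-1.0, 0.004, 0.009]]
wrist_force: [0.2, 0.8, 0.6]
gripper_width: 0.88
```

```bash
python3 - <<'E'
from h import *
wr((.4532,.265),.009,red=True)
w=robot.snapshot('scene')['frame'];cv2.imwrite('pics/s7.png',cv2.resize(w[120:220,240:360,::-1],None,fx=5,fy=5,interpolation=2))
E
```

```text
tcp [0.4526 0.265  0.1822] w 0.88
expected px [261.1 168.3]
px 263.7 231.7 (239, 223, 49, 18) diam 58.1 [0.5306 0.2678 0.009 ]
px 252.5 173.7 (235, 145, 41, 51) diam 45.4 [0.4593 0.2555 0.009 ]
```

View pics/s7.png

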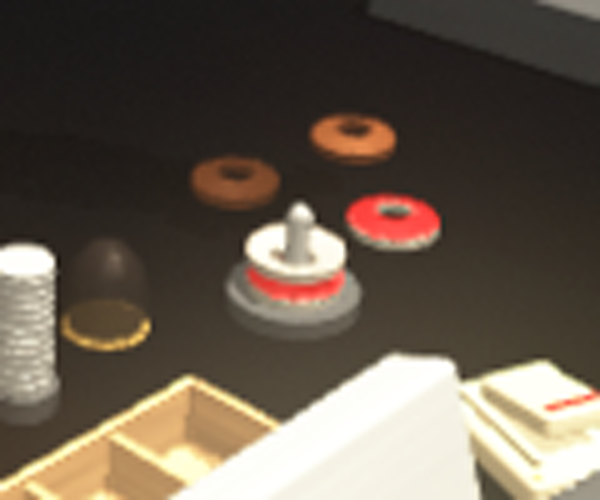

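The nickel washer is seated on top of the first, hollow side up. The red mask for B was clipped, so I re-measure it with a better mask.

```bash
python3 - <<'E'
from h import *
s=robot.snapshot('wrist');f=s['frame'].astype(int)
print(f[174,225:300:3].tolist())
for t in(70,90,120,150):
    m=(f[:,:,0]>t).astype(np.uint8)
    cs,_=cv2.findContours(m,cv2.RETR_EXTERNAL,cv2.CHAIN_APPROX_NONE)
    for k in cs:
        if cv2.contourArea(k)>500 and cv2.pointPolygonTest(k,(245.,172.),True)>-15:
            k=cv2.convexHull(k);M=cv2.moments(k);a,b=M['m10']/M['m00'],M['m01']/M['m00'];print(t,a,b,cv2.boundingRect(k),p2w(s,a,b,.006))
E
```

```text
[[53, 54, 55], [55, 46, 56], [255, 165, 152], [255, 81, 84], [255, 87, 88], [255, 86, 89], [255, 111, 112], [255, 201, 190], [39, 42, 47], [58, 54, 63], [50, 50, 53], [51, 47, 54], [56, 50, 57], [54, 51, 58], [38, 42, 46], [208, 148, 140], [255, 186, 180], [255, 97, 99], [255, 96, 97], [255, 91, 94], [255, 101, 102], [230, 122, 110], [52, 53, 55], [54, 56, 57], [51, 45, 54]]
70 258.7064641880491 169.41432478035725 (228, 140, 62, 60) [0.45311847 0.26478451 0.006     ]
90 258.6889281507656 169.41572438162544 (229, 140, 61, 60) [0.4531201  0.26476505 0.006     ]
120 258.6534570986552 169.4365107699631 (229, 140, 61, 60) [0.45314396 0.2647257  0.006     ]
150 258.62643364281814 169.37684325505188 (229, 140, 60, 59) [0.45307575 0.26469573 0.006     ]
```

Call:
arm_command(
  translation=[
    [0.06, -0.001, -0.001],
    [0.12, -0.001, -0.001],
    [0.17, -0.001, -0.001],
    [0.184, -0.001, -0.001],
    [0.19, -0.001, -0.001],
    [0.1925, -0.001, -0.001],
    [0.1925, -0.001, -0.001],
    [0.1925, -0.001, -0.001],
  ],
  turn=[0, 0, 0, 0, 0, 0, 0, 0],
  hand=[30, 30, 30, 30, 30, 30, 30, 30],
)

```text
time: 24.12
tool_pos: [0.4525, 0.2652, -0.0104]
tcp_rot: [[0.008, -0.003, 1.0], [0.004, 1.0, 0.003], [-1.0, 0.004, 0.008]]
wrist_force: [0.2, -0.7, 0.2]
gripper_width: 0.881
```

Call:
arm_command(
  translation=[
    [0, 0, 0],
    [0, 0, 0],
    [0, 0, 0],
    [0, 0, 0],
    [0, 0, 0],
  ],
  turn=[0, 0, 0, 0, 0],
  hand=[50, 70, 90, 90, 90],
  grip_force=40,
)

```text
time: 24.75
tool_pos: [0.453, 0.2655, -0.0093]
tcp_rot: [[0.009, -0.003, 1.0], [0.005, 1.0, 0.003], [-1.0, 0.005, 0.01]]
wrist_force: [-1.5, -1.7, 9.0]
gripper_width: 0.715
```

Call:
arm_command(
  translation=[
    [-0.02, 0, 0],
    [-0.07, 0, 0],
    [-0.13, 0, 0],
    [-0.13, -0.04, 0.01],
    [-0.13, -0.09, 0.02],
    [-0.13, -0.132, 0.029],
    [-0.13, -0.132, 0.029],
    [-0.13, -0.132, 0.029],
  ],
  turn=[0, 0, 0, 0, 0, 0, 0, 0],
  hand=[90, 90, 90, 90, 90, 90, 90, 90],
)

```text
time: 25.75
tool_pos: [0.481, 0.1332, 0.1204]
tcp_rot: [[0.009, -0.002, 1.0], [0.005, 1.0, 0.002], [-1.0, 0.005, 0.009]]
wrist_force: [-0.6, 0.4, -0.3]
gripper_width: 0.712
```

Call:
arm_command(
  translation=[
    [0.03, 0, -0.0005],
    [0.06, 0, -0.0005],
    [0.075, 0, -0.0005],
    [0.08, 0, -0.0005],
    [0.08, 0, -0.0005],
  ],
  turn=[0, 0, 0, 0, 0],
  hand=[90, 90, 90, 90, 90],
)

```text
time: 26.38
tool_pos: [0.4815, 0.1341, 0.0407]
tcp_rot: [[0.01, -0.003, 1.0], [0.005, 1.0, 0.003], [-1.0, 0.005, 0.01]]
wrist_force: [-0.5, 0.5, -0.5]
gripper_width: 0.712
```

Call:
arm_command(
  translation=[
    [0.002, -0.001, -0.001],
    [0.005, -0.001, -0.001],
    [0.007, -0.001, -0.001],
    [0.0075, -0.001, -0.001],
    [0.0075, -0.001, -0.001],
  ],
  turn=[0, 0, 0, 0, 0],
  hand=[90, 90, 90, 90, 90],
)

```text
time: 27.0
tool_pos: [0.4808, 0.1331, 0.0338]
tcp_rot: [[0.01, -0.003, 1.0], [0.005, 1.0, 0.003], [-1.0, 0.005, 0.01]]
wrist_force: [-1.5, 0.0, 4.9]
gripper_width: 0.713
```

Call:
arm_command(
  translation=[
    [0, 0, 0],
    [0, 0, 0],
    [0, 0, 0],
    [-0.05, 0, 0],
    [-0.11, 0, 0],
    [-0.17, 0, 0],
    [-0.18, 0, 0],
    [-0.18, 0, 0],
  ],
  turn=[0, 0, 0, 0, 0, 0, 0, 0],
  hand=[60, 30, 30, 30, 30, 30, 30, 30],
)

```text
time: 28.0
tool_pos: [0.4794, 0.1323, 0.2141]
tcp_rot: [[0.012, -0.003, 1.0], [0.006, 1.0, 0.003], [-1.0, 0.006, 0.012]]
wrist_force: [0.8, 0.2, 0.5]
gripper_width: 0.881
```

```bash
python3 - <<'E'
from h import *
print(robot.get_state()['tool_pos'])
w=robot.snapshot('scene')['frame'];t=robot.snapshot('wrist')['frame']
cv2.imwrite('pics/s8.png',np.hstack([cv2.resize(w[130:200,265:335,::-1],(390,390),interpolation=2),cv2.resize(t[80:280,160:360,::-1],(390,390),interpolation=2)]))
E
```

```text
[0.47937047 0.13225099 0.214096  ]
```

View pics/s8.png

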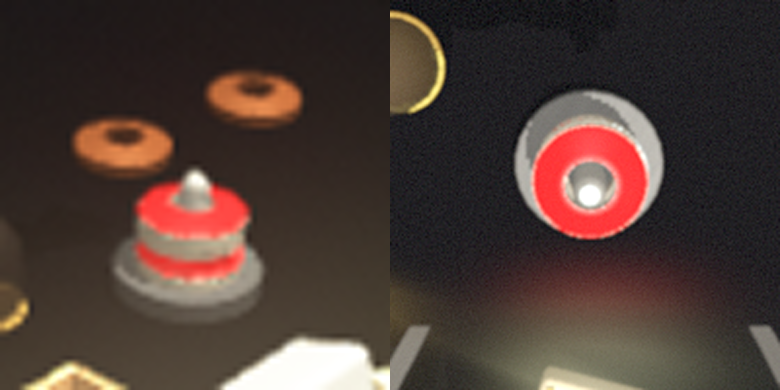

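The stack is red, nickel, red; it is level and centred on the post. Now the gooseneck stub.

Call:
arm_command(
  translation=[
    [0, -0.05, -0.005],
    [0, -0.11, -0.01],
    [0, -0.17, -0.02],
    [0, -0.2175, -0.022],
    [0, -0.2175, -0.022],
    [0.05, -0.2175, -0.022],
    [0.1, -0.2175, -0.022],
    [0.1, -0.2175, -0.022],
  ],
  turn=[0, 0, 0, 0, 0, 0, 0, 0],
  hand=[50, 50, 50, 50, 50, 50, 50, 50],
)

```text
time: 29.1
tool_pos: [0.4528, -0.0834, 0.1068]
tcp_rot: [[-0.002, -0.004, 1.0], [0.007, 1.0, 0.004], [-1.0, 0.007, -0.002]]
wrist_force: [-0.7, -0.0, 0.3]
gripper_width: 0.804
```

```bash
python3 - <<'E'
from h import *
st=robot.get_state();print(st['tool_pos'],st['gripper_width'])
s=robot.snapshot('wrist')
print(w2p(s,(.4587,-.0845,.105))*[1.5,1.5], w2p(s,st['tool_pos'])*1.5)
cv2.imwrite('pics/w9.png',cv2.resize(s['frame'][:,:,::-1],None,fx=1.5,fy=1.5))
E
```

```text
[ 0.45275026 -0.08344395  0.1067591 ] 0.8038548766302176
[390.02503991 380.8467683 ] [392.89070764 369.16542005]
```

View pics/w9.png

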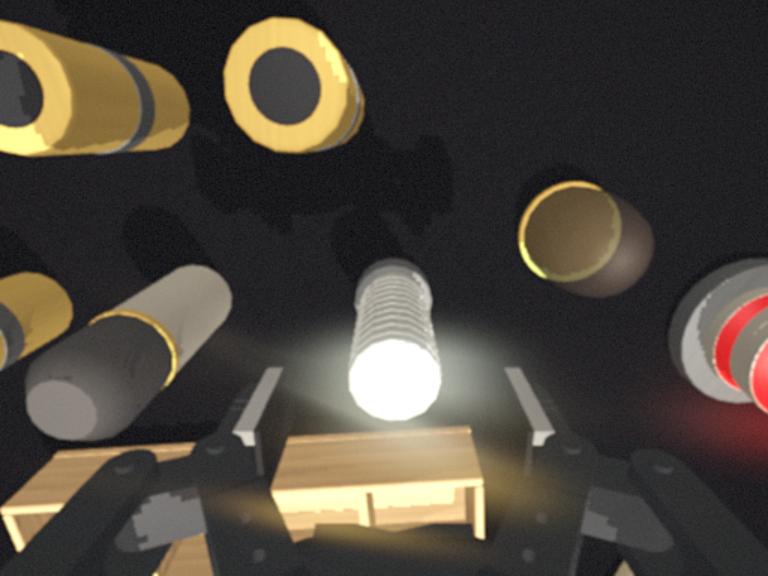

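The gooseneck's top is at (394,378), as predicted at (390,381). It needs +5 mm in x. I descend and grip.

Call:
arm_command(
  translation=[
    [0.01, 0, 0.0055],
    [0.025, 0, 0.0055],
    [0.034, 0, 0.0055],
    [0.034, 0, 0.0055],
  ],
  turn=[0, 0, 0, 0],
  hand=[50, 50, 50, 50],
)

```text
time: 29.65
tool_pos: [0.4599, -0.0836, 0.0746]
tcp_rot: [[0.001, -0.004, 1.0], [0.006, 1.0, 0.004], [-1.0, 0.006, 0.001]]
wrist_force: [-0.1, 0.7, 0.5]
gripper_width: 0.804
```

Call:
arm_command(
  translation=[
    [0, 0, 0],
    [0, 0, 0],
    [0, 0, 0],
    [0, 0, 0],
    [0, 0, 0],
    [0, 0, 0],
    [0, 0, 0],
  ],
  turn=[0, 0, 0, 0, 0, 0, 0],
  hand=[80, 110, 140, 170, 170, 170, 170],
  grip_force=40,
)

```text
time: 30.52
tool_pos: [0.4604, -0.0836, 0.0751]
tcp_rot: [[0.002, -0.004, 1.0], [0.006, 1.0, 0.004], [-1.0, 0.006, 0.002]]
wrist_force: [-0.3, 0.7, 5.9]
gripper_width: 0.403
```

Gripped at 0.40. Lift, then carry it to cell 4 at (.5945, -.0673).

Call:
arm_command(
  translation=[
    [-0.03, 0, 0],
    [-0.085, 0, 0],
    [-0.085, 0, 0.02],
    [-0.085, 0.006, 0.06],
    [-0.085, 0.012, 0.1],
    [-0.085, 0.017, 0.136],
    [-0.085, 0.017, 0.136],
    [-0.085, 0.017, 0.136],
  ],
  turn=[0, 0, 0, 0, 0, 0, 0, 0],
  hand=[170, 170, 170, 170, 170, 170, 170, 170],
)

```text
time: 31.52
tool_pos: [0.5949, -0.0666, 0.1595]
tcp_rot: [[-0.001, -0.004, 1.0], [0.006, 1.0, 0.004], [-1.0, 0.006, -0.001]]
wrist_force: [-0.2, 0.1, -1.8]
gripper_width: 0.406
```

Call:
arm_command(
  translation=[
    [0.02, 0, 0],
    [0.05, 0, 0],
    [0.07, 0, 0],
    [0.076, 0, 0],
    [0.078, 0, 0],
    [0.078, 0, 0],
  ],
  turn=[0, 0, 0, 0, 0, 0],
  hand=[170, 170, 170, 170, 170, 170],
)

```text
time: 32.28
tool_pos: [0.5953, -0.0663, 0.0824]
tcp_rot: [[0.0, -0.004, 1.0], [0.006, 1.0, 0.004], [-1.0, 0.006, 0.0]]
wrist_force: [0.5, -0.6, -1.0]
gripper_width: 0.405
```

Call:
arm_command(
  translation=[
    [0.001, 0, 0],
    [0.002, 0, 0],
    [0.002, 0, 0],
  ],
  turn=[0, 0, 0],
  hand=[170, 170, 170],
)

```text
time: 32.65
tool_pos: [0.5953, -0.0662, 0.0805]
tcp_rot: [[0.001, -0.004, 1.0], [0.006, 1.0, 0.004], [-1.0, 0.006, 0.001]]
wrist_force: [-0.8, 0.3, -1.4]
gripper_width: 0.411
```

Call:
arm_command(
  translation=[
    [0, 0, 0],
    [0, 0, 0],
    [0, 0, 0],
    [0, 0, 0],
    [-0.05, 0, 0],
    [-0.1, 0, 0],
    [-0.1, -0.03, -0.03],
    [-0.1, -0.06, -0.06],
  ],
  turn=[0, 0, 0, 0, 0, 0, 0, 0],
  hand=[150, 120, 100, 100, 100, 80, 50, 50],
)

```text
time: 33.65
tool_pos: [0.5356, -0.1276, 0.181]
tcp_rot: [[0.003, -0.005, 1.0], [0.005, 1.0, 0.005], [-1.0, 0.005, 0.003]]
wrist_force: [0.6, -0.1, -0.1]
gripper_width: 0.805
```

Next the mic at (.462, -.200).

Call:
arm_command(
  translation=[
    [0, -0.03, -0.03],
    [0, -0.06, -0.06],
    [0, -0.0725, -0.0735],
    [0, -0.0725, -0.0735],
    [0, -0.0725, -0.0735],
    [0.04, -0.0725, -0.0735],
    [0.04, -0.0725, -0.0735],
  ],
  turn=[0, 0, 0, 0, 0, 0, 0],
  hand=[50, 50, 50, 50, 50, 50, 50],
)

```text
time: 34.52
tool_pos: [0.4612, -0.1985, 0.1381]
tcp_rot: [[-0.002, -0.007, 1.0], [0.008, 1.0, 0.007], [-1.0, 0.008, -0.002]]
wrist_force: [-0.2, -0.9, 0.9]
gripper_width: 0.8
```

```bash
python3 - <<'E'
from h import *
st=robot.get_state();print(st['tool_pos'],st['gripper_width'])
s=robot.snapshot('wrist')
print(w2p(s,(.4622,-.2,.12))*1.5, w2p(s,(.4653,-.298,.095))*1.5)
b=s['frame'][150:384,:,::-1]
sc=robot.snapshot('scene')['frame'][130:290,150:320,::-1]
cv2.imwrite('pics/w10.png',np.hstack([cv2.resize(s['frame'][:,:,::-1],(420,315)),cv2.resize(sc,(335,315),interpolation=2)]))
E
```

```text
[ 0.46116503 -0.19846914  0.13814248] 0.7997371402725119
[388.78040967 349.8844352 ] [177.25367985 331.46818621]
```

View pics/w10.png

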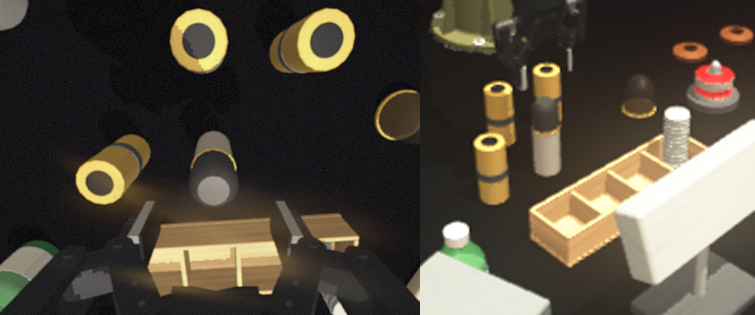

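The gooseneck stands in cell 4. The mic's top (389,344) and the coupler (183,333) both match their predictions. I grip the mic.

Call:
arm_command(
  translation=[
    [0.015, -0.001, 0.001],
    [0.035, -0.001, 0.001],
    [0.05, -0.001, 0.001],
    [0.05, -0.001, 0.001],
    [0.05, -0.001, 0.001],
  ],
  turn=[0, 0, 0, 0, 0],
  hand=[50, 50, 50, 50, 50],
)

```text
time: 35.25
tool_pos: [0.4645, -0.2004, 0.0912]
tcp_rot: [[0.002, -0.006, 1.0], [0.006, 1.0, 0.006], [-1.0, 0.006, 0.002]]
wrist_force: [0.7, -0.5, 0.3]
gripper_width: 0.803
```

Call:
arm_command(
  translation=[
    [0, 0, 0],
    [0, 0, 0],
    [0, 0, 0],
    [0, 0, 0],
    [0, 0, 0],
    [0, 0, 0],
    [0, 0, 0],
  ],
  turn=[0, 0, 0, 0, 0, 0, 0],
  hand=[80, 110, 140, 160, 160, 160, 160],
  grip_force=40,
)

```text
time: 36.12
tool_pos: [0.465, -0.2006, 0.0919]
tcp_rot: [[0.004, -0.006, 1.0], [0.005, 1.0, 0.006], [-1.0, 0.005, 0.004]]
wrist_force: [0.4, 0.2, 6.0]
gripper_width: 0.446
```

Call:
arm_command(
  translation=[
    [-0.03, 0, 0],
    [-0.085, 0, 0],
    [-0.085, 0, 0.02],
    [-0.085, -0.002, 0.06],
    [-0.085, -0.003, 0.1],
    [-0.085, -0.003, 0.141],
    [-0.085, -0.003, 0.141],
    [-0.085, -0.003, 0.141],
  ],
  turn=[0, 0, 0, 0, 0, 0, 0, 0],
  hand=[160, 160, 160, 160, 160, 160, 160, 160],
)

```text
time: 37.12
tool_pos: [0.6045, -0.2028, 0.176]
tcp_rot: [[0.001, -0.006, 1.0], [0.006, 1.0, 0.006], [-1.0, 0.006, 0.001]]
wrist_force: [0.2, -0.6, -2.9]
gripper_width: 0.45
```

Call:
arm_command(
  translation=[
    [0.02, 0, 0],
    [0.05, 0, 0],
    [0.07, 0, 0],
    [0.077, 0, 0],
    [0.08, 0, 0],
    [0.08, 0, 0],
  ],
  turn=[0, 0, 0, 0, 0, 0],
  hand=[160, 160, 160, 160, 160, 160],
)

```text
time: 37.88
tool_pos: [0.6051, -0.2026, 0.0972]
tcp_rot: [[0.002, -0.006, 1.0], [0.005, 1.0, 0.006], [-1.0, 0.005, 0.002]]
wrist_force: [-0.3, -0.4, -3.3]
gripper_width: 0.45
```

Call:
arm_command(
  translation=[
    [0.001, 0, 0],
    [0.001, 0, 0],
  ],
  turn=[0, 0],
  hand=[160, 160],
)

```text
time: 38.12
tool_pos: [0.6057, -0.2027, 0.097]
tcp_rot: [[0.004, -0.006, 1.0], [0.005, 1.0, 0.006], [-1.0, 0.005, 0.004]]
wrist_force: [-0.6, 0.3, 1.0]
gripper_width: 0.454
```

Call:
arm_command(
  translation=[
    [0, 0, 0],
    [0, 0, 0],
    [0, 0, 0],
    [0, 0, 0],
    [-0.05, 0, 0],
    [-0.09, 0, 0],
    [-0.09, -0.03, -0.04],
    [-0.09, -0.06, -0.08],
  ],
  turn=[0, 0, 0, 0, 0, 0, 0, 0],
  hand=[140, 110, 100, 100, 100, 80, 50, 50],
)

```text
time: 39.12
tool_pos: [0.5256, -0.2643, 0.1872]
tcp_rot: [[0.005, -0.008, 1.0], [0.004, 1.0, 0.008], [-1.0, 0.004, 0.005]]
wrist_force: [0.0, -0.7, -0.6]
gripper_width: 0.804
```

Call:
arm_command(
  translation=[
    [0, -0.016, -0.03],
    [0, -0.0322, -0.0605],
    [0, -0.0322, -0.0605],
    [0.04, -0.0322, -0.0605],
    [0.09, -0.0322, -0.0605],
    [0.12, -0.0322, -0.0605],
    [0.125, -0.0322, -0.0605],
    [0.125, -0.0322, -0.0605],
  ],
  turn=[0, 0, 0, 0, 0, 0, 0, 0],
  hand=[50, 50, 50, 50, 50, 50, 50, 50],
)

```text
time: 40.12
tool_pos: [0.4669, -0.2965, 0.0624]
tcp_rot: [[0.006, -0.008, 1.0], [0.004, 1.0, 0.008], [-1.0, 0.004, 0.006]]
wrist_force: [0.2, 0.0, 1.0]
gripper_width: 0.806
```

Call:
arm_command(
  translation=[
    [0, 0, 0],
    [0, 0, 0],
    [0, 0, 0],
    [0, 0, 0],
    [0, 0, 0],
    [0, 0, 0],
    [0, 0, 0],
  ],
  turn=[0, 0, 0, 0, 0, 0, 0],
  hand=[80, 110, 140, 155, 155, 155, 155],
  grip_force=40,
)

```text
time: 41.0
tool_pos: [0.4678, -0.297, 0.0638]
tcp_rot: [[0.008, -0.008, 1.0], [0.003, 1.0, 0.008], [-1.0, 0.003, 0.008]]
wrist_force: [-0.7, 0.6, 6.1]
gripper_width: 0.479
```

Call:
arm_command(
  translation=[
    [-0.03, 0, 0],
    [-0.085, 0, 0],
    [-0.085, 0, 0.02],
    [-0.085, 0.01, 0.06],
    [-0.085, 0.018, 0.1],
    [-0.085, 0.0245, 0.143],
    [-0.085, 0.0245, 0.143],
    [-0.085, 0.0245, 0.143],
  ],
  turn=[0, 0, 0, 0, 0, 0, 0, 0],
  hand=[155, 155, 155, 155, 155, 155, 155, 155],
)

```text
time: 42.0
tool_pos: [0.609, -0.2713, 0.1493]
tcp_rot: [[0.006, -0.009, 1.0], [0.003, 1.0, 0.008], [-1.0, 0.003, 0.006]]
wrist_force: [-0.1, -0.5, -1.5]
gripper_width: 0.475
```

Call:
arm_command(
  translation=[
    [0.02, 0, 0],
    [0.05, 0, 0],
    [0.07, 0, 0],
    [0.077, 0, 0],
    [0.081, 0, 0],
    [0.081, 0, 0],
  ],
  turn=[0, 0, 0, 0, 0, 0],
  hand=[155, 155, 155, 155, 155, 155],
)

```text
time: 42.75
tool_pos: [0.6099, -0.2714, 0.0694]
tcp_rot: [[0.008, -0.008, 1.0], [0.003, 1.0, 0.008], [-1.0, 0.003, 0.008]]
wrist_force: [-1.0, -0.2, -2.3]
gripper_width: 0.476
```

Call:
arm_command(
  translation=[
    [0.001, 0, 0],
    [0.001, 0, 0],
  ],
  turn=[0, 0],
  hand=[155, 155],
)

```text
time: 43.0
tool_pos: [0.6103, -0.2717, 0.0689]
tcp_rot: [[0.008, -0.008, 1.0], [0.002, 1.0, 0.008], [-1.0, 0.002, 0.008]]
wrist_force: [-0.3, -0.4, -1.9]
gripper_width: 0.473
```

Call:
arm_command(
  translation=[
    [0, 0, 0],
    [0, 0, 0],
    [0, 0, 0],
    [0, 0, 0],
    [-0.04, 0, 0],
    [-0.1, 0, 0],
    [-0.16, 0, 0],
    [-0.16, 0, 0],
  ],
  turn=[0, 0, 0, 0, 0, 0, 0, 0],
  hand=[140, 110, 110, 110, 110, 110, 110, 110],
)

```text
time: 44.0
tool_pos: [0.612, -0.2733, 0.2355]
tcp_rot: [[0.018, -0.008, 1.0], [-0.002, 1.0, 0.008], [-1.0, -0.002, 0.018]]
wrist_force: [0.6, 0.8, -0.9]
gripper_width: 0.564
```

Call:
arm_command(
  translation=[
    [0, 0.06, 0.015],
    [0, 0.12, 0.03],
    [0, 0.18, 0.045],
    [0, 0.24, 0.06],
    [0, 0.3, 0.075],
    [0, 0.36, 0.08],
    [0, 0.395, 0.08],
    [0, 0.395, 0.08],
  ],
  turn=[0, 0, 0, 0, 0, 0, 0, 0],
  hand=[150, 200, 255, 255, 255, 255, 255, 255],
)

```text
time: 45.0
tool_pos: [0.6879, 0.1255, 0.2345]
tcp_rot: [[0.016, -0.013, 1.0], [-0.002, 1.0, 0.013], [-1.0, -0.002, 0.016]]
wrist_force: [-0.4, -0.9, -0.0]
gripper_width: 0.003
```

```bash
python3 - <<'E'
from h import *
st=robot.get_state();print(st['time'],st['tool_pos'],st['gripper_width'])
s=robot.snapshot('wrist');print(w2p(s,(.715,.121,.049)),w2p(s,st['tool_pos']))
f=s['frame'].astype(int);t=robot.snapshot('top');sc=robot.snapshot('scene')['frame']
g=t['frame'].astype(int);m=((g[:,:,0]>130)&(g[:,:,1]<80)&(g[:,:,2]<80))[110:140,160:195];v,u=np.nonzero(m)
if len(u): print('top bar',p2w(t,u.mean()+160,v.mean()+110,.049),len(u))
a=cv2.resize(s['frame'][:,:,::-1],(400,300));b=cv2.resize(sc[110:260,180:370,::-1],(380,300),interpolation=2)
cv2.imwrite('pics/w11.png',np.hstack([a,b]))
E
```

```text
45.0 [0.68790286 0.12547642 0.23447495] 0.002785987778249126
[257.92545569 186.49604085] [261.97175371 246.10206252]
```

View pics/w11.png

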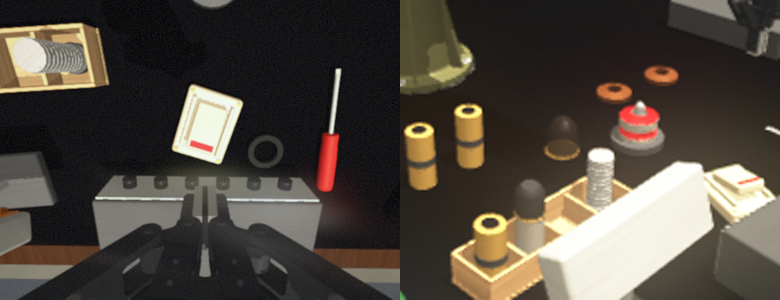

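Everything is loaded: the coupler is in cell 1, the mic in cell 2, the gooseneck in cell 4, and the stack is intact. The red bar at (202,146) matches its prediction. Now I press the rocker.

Call:
arm_command(
  translation=[
    [0, -0.005, 0.022],
    [0.04, -0.005, 0.022],
    [0.09, -0.005, 0.022],
    [0.14, -0.005, 0.0215],
    [0.155, -0.005, 0.0215],
    [0.16, -0.005, 0.0215],
    [0.16, -0.005, 0.0215],
  ],
  turn=[0, 0, 0, 0, 0, 0, 0],
  hand=[255, 255, 255, 255, 255, 255, 255],
)

```text
time: 46.02
tool_pos: [0.714, 0.1161, 0.0777]
tcp_rot: [[0.02, -0.007, 1.0], [-0.002, 1.0, 0.007], [-1.0, -0.002, 0.02]]
wrist_force: [0.2, 0.2, 0.6]
gripper_width: -0.003
```

Call:
arm_command(
  translation=[
    [0.005, 0, 0],
    [0.01, 0, 0],
    [0.015, 0, 0],
    [0.015, 0, 0],
  ],
  turn=[0, 0, 0, 0],
  hand=[255, 255, 255, 255],
)

```text
time: 46.52
tool_pos: [0.7137, 0.1161, 0.062]
tcp_rot: [[0.018, -0.007, 1.0], [-0.002, 1.0, 0.007], [-1.0, -0.002, 0.018]]
wrist_force: [0.3, -0.8, -0.1]
gripper_width: 0.003
```

Correct y by +4 mm and continue in small steps.

Call:
arm_command(
  translation=[
    [0, 0.004, -0.001],
    [0.004, 0.004, -0.001],
    [0.008, 0.004, -0.001],
    [0.012, 0.004, -0.001],
    [0.012, 0.004, -0.001],
  ],
  turn=[0, 0, 0, 0, 0],
  hand=[255, 255, 255, 255, 255],
)

```text
time: 47.15
tool_pos: [0.7125, 0.1199, 0.0493]
tcp_rot: [[0.017, -0.007, 1.0], [-0.002, 1.0, 0.007], [-1.0, -0.003, 0.017]]
wrist_force: [-0.6, 0.4, -0.1]
gripper_width: -0.004
```

Call:
arm_command(
  translation=[
    [0.003, 0, 0],
    [0.006, 0, 0],
    [0.006, 0, 0],
  ],
  turn=[0, 0, 0],
  hand=[255, 255, 255],
)

```text
time: 47.52
tool_pos: [0.7123, 0.1198, 0.0429]
tcp_rot: [[0.017, -0.007, 1.0], [-0.003, 1.0, 0.007], [-1.0, -0.003, 0.017]]
wrist_force: [-0.2, -0.0, -0.6]
gripper_width: 0.001
```

Call:
arm_command(
  translation=[
    [0.003, 0, 0],
    [0.005, 0, 0],
    [0.005, 0, 0],
  ],
  turn=[0, 0, 0],
  hand=[255, 255, 255],
)

```text
time: 47.9
tool_pos: [0.7132, 0.1198, 0.0384]
tcp_rot: [[0.018, -0.007, 1.0], [-0.002, 1.0, 0.007], [-1.0, -0.003, 0.018]]
wrist_force: [1.3, -0.5, 3.6]
gripper_width: 0.002
```

Contact at 3.6 N. I press through the travel.

Call:
arm_command(
  translation=[
    [0.003, 0, 0],
    [0.006, 0, 0],
    [0.008, 0, 0],
    [0.008, 0, 0],
  ],
  turn=[0, 0, 0, 0],
  hand=[255, 255, 255, 255],
)

```text
time: 48.4
tool_pos: [0.7167, 0.1189, 0.0325]
tcp_rot: [[0.025, -0.006, 1.0], [-0.004, 1.0, 0.006], [-1.0, -0.004, 0.025]]
wrist_force: [7.1, -3.6, 7.0]
gripper_width: -0.002
```

Call:
arm_command(
  translation=[
    [0.002, 0, 0],
    [0.003, 0, 0],
    [0.003, 0, 0],
  ],
  turn=[0, 0, 0],
  hand=[255, 255, 255],
)

```text
time: 48.78
tool_pos: [0.7172, 0.1189, 0.0321]
tcp_rot: [[0.026, -0.006, 1.0], [-0.004, 1.0, 0.006], [-1.0, -0.004, 0.026]]
wrist_force: [-4.1, -1.9, 17.1]
gripper_width: -0.005
```

Call:
arm_command(
  translation=[
    [0.002, 0, 0],
    [0.004, 0, 0],
    [0.004, 0, 0],
  ],
  turn=[0, 0, 0],
  hand=[255, 255, 255],
)

```text
time: 49.15
tool_pos: [0.7173, 0.1189, 0.0319]
tcp_rot: [[0.028, -0.006, 1.0], [-0.003, 1.0, 0.006], [-1.0, -0.003, 0.028]]
wrist_force: [-8.1, -2.5, 26.0]
gripper_width: -0.0
```

Call:
arm_command(
  translation=[
    [-0.03, 0, 0],
    [-0.09, 0, -0.01],
    [-0.15, 0, -0.03],
    [-0.2, 0, -0.06],
    [-0.2, 0, -0.09],
    [-0.2, 0, -0.09],
    [-0.2, 0, -0.09],
  ],
  turn=[0, 0, 0, 0, 0, 0, 0],
  hand=[255, 255, 255, 255, 255, 255, 255],
)

```text
time: 50.02
tool_pos: [0.6215, 0.1191, 0.2284]
tcp_rot: [[0.026, -0.006, 1.0], [-0.003, 1.0, 0.006], [-1.0, -0.004, 0.026]]
wrist_force: [0.0, 0.3, -1.5]
gripper_width: 0.002
```

```bash
python3 - <<'E'
from h import *
st=robot.get_state();print(st['time'],st['tool_pos'],st['wrist_force'])
s=robot.snapshot('wrist');f=s['frame'].astype(int)
m=((f[:,:,0]>120)&(f[:,:,1]<90)&(f[:,:,2]<90)).astype(np.uint8)
cs,_=cv2.findContours(m,0,2)
for k in cs:
    if cv2.contourArea(k)>30:
        M=cv2.moments(k);u,v=M['m10']/M['m00'],M['m01']/M['m00'];print(round(u),round(v),cv2.contourArea(k),p2w(s,u,v,.049).round(4),p2w(s,u,v,.038).round(4))
print(w2p(s,(.715,.121,.049)))
sc=robot.snapshot('scene')['frame']
a=cv2.resize(s['frame'][:,:,::-1],(400,300));b=cv2.resize(sc[110:260,180:370,::-1],(380,300),interpolation=2)
c=cv2.resize(s['frame'][180:300,180:340,::-1],(390,292),interpolation=2);d=cv2.resize(sc[180:230,315:380,::-1],(390,292),interpolation=2)
cv2.imwrite('pics/w12.png',np.vstack([np.hstack([a,b]),np.hstack([c,d])]))
E
```

```text
50.025 [0.62152532 0.11906315 0.22839052] [ 0.02923792  0.34106806 -1.51414578]
15 339 294.0 [ 0.8784 -0.2285  0.049 ] [ 0.8899 -0.2402  0.038 ]
418 252 1355.5 [0.7328 0.3134 0.049 ] [0.7395 0.3199 0.038 ]
278 25 3005.5 [0.4846 0.1334 0.049 ] [0.4829 0.1339 0.038 ]
[263.39766689 237.90426981]
```

View pics/w12.png

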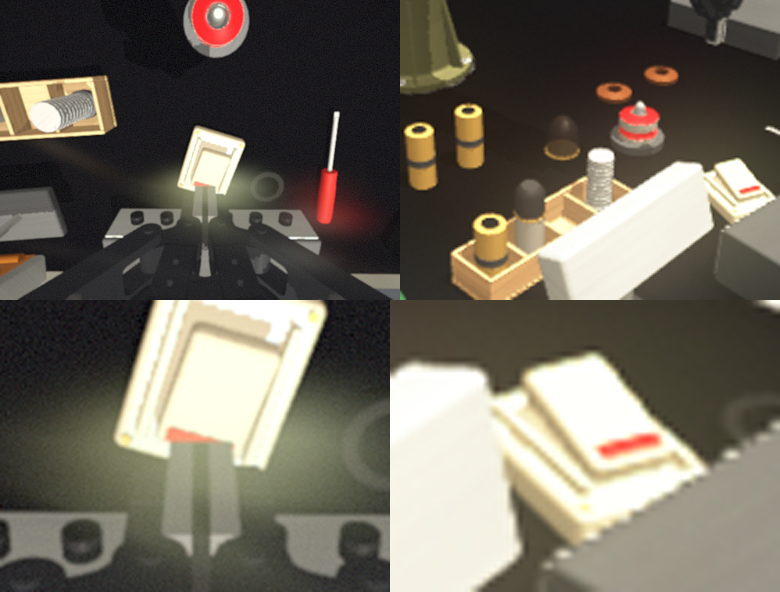

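The ON end is down and the OFF end raised, after it reached a hard stop at 26 N. The stack and all three parts are in place, and the arm is clear.

```bash
python3 -c "
from h import *
print(robot.job_done())"
```

```text
the job is handed in; nothing more can be done
None
```

The job is handed in, at about 50 s on the robot's clock. No verdict was reported.

**Washers:** The three washers on the table are on the arbor: red up, nickel (red down), red up. I saw only one red-down washer, so the stack is three high. The pictures show it level and centred on the post. I left the brown look-alikes alone.

**Parts:** The coupler that started farthest to the robot's right is in cell 1, the tube mic in cell 2 and the gooseneck in cell 4, all upright in the last picture. There was no barrel adaptor.

**Rocker:** I pressed the red-barred end last, down to a hard stop at 26 N. The last picture shows that end down and the arm clear. I judged this from the force and the picture; there was no reading of the rocker angle.

**Checks that disagreed:**
- **Fingertips:** The open fingertips stood about 10–15 mm above the reported TCP, not ahead of it as described. The first closes went over the rims: two on the first washer, and one on the nickel washer that pressed on it with about 12 N. It moved by no more than about 1 mm, and I mended it by touch-probing lower.
- **Wrist camera:** Positions were up to about 6 mm off away from the middle of the picture, so I measured near the centre.

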